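# Put the pipettes and tip jars back in their colour-coded places

### The job

Put the pipetting corner in order: press each pipette down into the bench holder of its own colour until the spring clip snaps over its shaft and it lies fully home, and set each jar of tips down gently in the tray of its own colour. Keep the jars upright, do not drop them, and leave the tube rack and the timer where they are.

Things in the scene. Friction and masses are not known exactly. Their poses are not given: they have to be found in the camera images.
- pipette_yellow: white loose pipette lying flat, 223 long, yellow rear button, strip and collar. Origin: underside of handle at the grip point (near balance); x to the nozzle (starts within 0.2 rad of world x), z up. Flat-sided handle 26 wide, 26 high, x -75 to 28; shaft 12 dia, axis 13 up, x 28 to 92; nozzle to 125; button to -98; finger rest x -75 to -45, up to 40 high. 70-120 g.
- pipette_blue: white loose pipette lying flat, 223 long, blue rear button, strip and collar. Origin: underside of handle at the grip point (near balance); x to the nozzle (starts within 0.2 rad of world x), z up. Flat-sided handle 26 wide, 26 high, x -75 to 28; shaft 12 dia, axis 13 up, x 28 to 92; nozzle to 125; button to -98; finger rest x -75 to -45, up to 40 high. 70-120 g.
- holder_yellow: fixed pipette holder, yellow cradle and stripes, base 180x58x8. Origin: underside; x is where the nozzle points. Cradle at x -56 (20 long, floor 27 up, walls 36 apart, 52 high); spring clip at x 50 (12 long, 60 high, mouth 28), grips the shaft when pressed down with 4-12 N, not by weight. Home: pipette level, origin over this origin, 27 up. Free above base for fingers from x -46 to 44.
- holder_blue: fixed pipette holder, blue cradle and stripes, base 180x58x8. Origin: underside; x is where the nozzle points. Cradle at x -56 (20 long, floor 27 up, walls 36 apart, 52 high); spring clip at x 50 (12 long, 60 high, mouth 28), grips the shaft when pressed down with 4-12 N, not by weight. Home: pipette level, origin over this origin, 27 up. Free above base for fingers from x -46 to 44.
- jar_yellow: loose upright screw-top jar, clear body with yellow pipette tips and a ribbed yellow lid; 66 high, lid 54 in diameter (the top 16), body 52. Weight 85 to 145 g. Origin: centre of its underside; z up.
- jar_blue: loose upright screw-top jar, clear body with blue pipette tips and a ribbed blue lid; 66 high, lid 54 in diameter (the top 16), body 52. Weight 85 to 145 g. Origin: centre of its underside; z up.
- tray_yellow: fixed round jar tray with a white floor and a yellow rim, 80 across outside, 74 inside; floor 3 above the bench, rim 9. Origin: centre of its underside; z up. A jar stands in it with 10 mm spare all round.
- tray_blue: fixed round jar tray with a white floor and a blue rim, 80 across outside, 74 inside; floor 3 above the bench, rim 9. Origin: centre of its underside; z up. A jar stands in it with 10 mm spare all round.
- tube_rack: bystander, to be left alone: small white loose rack of microtubes with purple, red and green caps, 64 x 46 x 43 high. Origin: centre of its underside.
- timer: bystander, to be left alone: loose grey bench timer lying flat, 50 x 62 x 20 high. Origin: centre of its underside.

How it is judged:
At the end, for the whole second after the job is handed in: Pipettes snapped home in the holders of their colour (within 16 mm in plan, underside 22 to 30.5 mm above the holder's, aligned within 0.05 rad, finger rest up within 0.12); jars in the trays of their colour (within 12.5 mm, below 6 mm, upright within 0.06 rad); all at rest below 0.02 m/s (horizontal distance between pipette_yellow and holder_yellow below 0.016 m and z of pipette_yellow in the frame of holder_yellow between 0.022 and 0.0305 m and angle between the x axis of pipette_yellow and the x axis of holder_yellow, either way round below 0.05 rad and angle between each of pipette_yellow, pipette_blue's own z axis and vertical below 0.12 rad and horizontal distance between jar_yellow and tray_yellow below 0.0125 m and z of jar_yellow in the frame of tray_yellow below 0.006 m and angle between each of jar_yellow, jar_blue's own z axis and vertical below 0.06 rad and linear speed of each of pipette_yellow, jar_yellow, pipette_blue, jar_blue below 0.02 m/s and horizontal distance between pipette_blue and holder_blue below 0.016 m and z of pipette_blue in the frame of holder_blue between 0.022 and 0.0305 m and angle between the x axis of pipette_blue and the x axis of holder_blue, either way round below 0.05 rad and horizontal distance between jar_blue and tray_blue below 0.0125 m and z of jar_blue in the frame of tray_blue below 0.006 m); the robot touches nothing.
It fails at once if the tube rack is pushed away or tipped (more than 25 mm) (distance of tube_rack from where it was at the start of the episode above 0.025 m).
It fails at once if the timer is pushed away (more than 25 mm) (distance of timer from where it was at the start of the episode above 0.025 m).
It fails at once if a tip jar is tipped over (more than 45 degrees) (angle between any of jar_yellow, jar_blue's own z axis and vertical above 0.8 rad).
It fails at once if a tip jar is dropped (falls freely with its underside still over 13 mm above the bench) ((height (world z) of jar_yellow above 0.013 m and linear speed of jar_yellow above 0.3 m/s and contact force between jar_yellow and anything else below 0.05 N) or (height (world z) of jar_blue above 0.013 m and linear speed of jar_blue above 0.3 m/s and contact force between jar_blue and anything else below 0.05 N)).
It also fails if it takes over 96 s, if anything falls off the work surface, if the arm or the gripper's body presses on something with over 40 N, if the wrist force passes 120 N, or if a joint passes its speed limit or range.

### The arm

A 7-joint arm with a two-finger parallel gripper is mounted at the origin on the work surface. World frame = base frame: x ahead of the robot, y to its left, z up, the work surface at z = 0. Lengths are in m, angles in rad, forces in N, time in s.
With the tool pointing down it reaches from about 0.425 to 1.025 m from the base axis. Payload 9.4 kg.
Tool frame: the origin (TCP) lies midway between the tips of the shut fingers; the grasp point (between the pads) lies 19 mm behind it; z points along the fingers, y is the line along which they close (so a half turn about z gives the same grasp; the last joint's range is limited). The gripper opens to 93 mm and grips with 3 to 60 N. Pads are 15 mm wide; open, the fingers measure 128 mm over their backs; the gripper's body (75 mm by 188 mm) begins 65 mm behind the grasp point.
Start: joints at [-1.305, 0.599, -0.003, 1.599, 0.002, 0.943, -0.08], TCP at [0.244, 0.683, 0.181] pointing down, gripper open.
Joint ranges: [-2.57, 2.57], [-0.35, 1.97], [-1.29, 1.29], [0.11, 2.56], [-1.05, 4.19], [0.11, 1.86], [-2.63, 2.63]. Speed limits (rad/s): [2.22, 2.22, 3.01, 3.01, 3.14, 3.14, 3.14].

### API

Orientations are given as a rotation vector (axis times angle).
In Python, from bench import r, viewer, order gives the robot as it stands. The module is installed in compiled form; this text tells all that it offers.
- The arm moves only by the tool arm_command, never from a script. Its argument "deltas" is a list of rows, each a list of 3 entries, a list of its own where there are three numbers: the opening, from 0 (shut) to 1 (fully open), then the shift along the tool's x, y, z normalised to -1 to 1, where 1 is 0.025 m, then the turn, a rotation vector about the tool's x, y, z normalised to -1 to 1, where 1 is 0.08 rad. A call has 1 to 5 rows; each row shifts and turns the commanded pose from where the row before left it, along the tool's axes as they then stand; what a row does not reach is not made up. A row lasts 1/8 s, in which the tool goes at most 62.5 mm and 10.7 degrees, less where a joint would pass 70% of its speed; a pose out of reach is approached as far as the arm can. A call with a number of a shift or a turn outside -1 to 1 is refused whole. A call with a gripper value outside its range is refused whole. The fingers move at their own pace and stop on an object; "grip_force" is the grip in N (left out, the last holds). Time passes only in rows, so rows that do not move let the fingers close. It gives the time, the measured TCP pose, the force, the opening and the grip force at its end, in the units of the state.
- r.read_state(): the state, without advancing time (a new reading comes with each control period).
- viewer.snapshot(name): name is "side" or "top"; returns a dict with "image" (420x560x3 uint8, red, green, blue), "camera_matrix" (3x3 intrinsics, pixels), "camera_from_world" (4x4, takes a point from world to camera coordinates). Camera axes: x right, y up, looking along -z (the intrinsics and any distortion apply to the point x, -y, -z); pixel columns grow to the right and rows downward; lengths in m; the calibration is good to about 2 mm. A picture is of the moment at which its call begins. There is no depth.
- order.job_done(): hands the job in; it is judged then, once.
The state is a dict: "clock": time; "qpos": joint angles; "qd": joint speeds; "effort": joint torques, N m; "eef_pos": TCP position; "ee_rot": TCP orientation; "ft_force": force on the tool from outside, world axes, zero at the start; "ft_torque": the same for the moment, N m; "opening": finger opening in m; "gripper_force": force on a finger pad.
Only numpy, scipy, OpenCV 4.12 (cv2) and the standard library are available. Lean on these libraries where they do the work, as an engineer would, in place of code of your own. Each camera call takes 0.05 s, during which the arm holds its last target. There are 200 camera calls.

## Working session

There is one attempt and no reset: what is moved stays moved. The work goes in short steps, Python scripts to look and compute and a tool call to move; the robot and the scene stay as the last step left them, time stands still between calls to the robot, and variables do not carry over. Pictures are saved under pics/ and viewed, at most 14 in all, crops included, and the job is handed in when it is done.

Besides the shell and the picture viewer there is one more tool, called as name(argument=value, ...), one argument or row to a line, values as JSON. arm_command: Moves the arm, as the interface text tells. Its arguments: {"type":"object","properties":{"deltas":{"type":"array","items":{"type":"array"}},"grip_force":{"type":"number"}},"required":["deltas"]}

```bash
mkdir -p pics; cat > h.py <<'E'
import numpy as np, cv2
from bench import r, viewer, order
def snap(n,f=None):
    s=viewer.snapshot(n)
    if f: cv2.imwrite('pics/'+f+'.png',s['image'][:,:,::-1])
    return s
def ray(s,u,v,z):
    K=np.array(s['camera_matrix']);T=np.array(s['camera_from_world'])
    d=np.linalg.inv(K)@[u,v,1]; d=np.array([d[0],-d[1],-d[2]])
    R=T[:3,:3];c=-R.T@T[:3,3];d=R.T@d
    return c+d*(z-c[2])/d[2]
def proj(s,p):
    K=np.array(s['camera_matrix']);T=np.array(s['camera_from_world'])
    q=T[:3,:3]@np.array(p)+T[:3,3]; q=K@[q[0],-q[1],-q[2]]
    return q[:2]/q[2]
E
python3 - <<'E'
from h import *
for n in('top','side'):
    s=snap(n,n+'0'); T=np.array(s['camera_from_world']);print(n,s['camera_matrix'],-T[:3,:3].T@T[:3,3])
print({k:np.round(v,3) for k,v in r.read_state().items()})
E
```

```text
top [[456.75937796   0.         279.27890697]
 [  0.         456.75937796 206.06079057]
 [  0.           0.           1.        ]] [0.44102307 0.01373656 0.93829515]
side [[514.8483518    0.         267.88032542]
 [  0.         514.8483518  209.23623782]
 [  0.           0.           1.        ]] [ 0.49700033 -0.85532622  0.56699631]
{'clock': np.float64(0.1), 'qpos': array([-1.305,  0.6  , -0.003,  1.6  ,  0.002,  0.943, -0.08 ]), 'qd': array([ 0.   , -0.001,  0.002, -0.002,  0.001, -0.001, -0.   ]), 'effort': array([ 5.0000e-03, -7.6656e+01,  1.5020e+00, -2.5293e+01, -5.2000e-02,
        1.4000e-02,  0.0000e+00]), 'eef_pos': array([0.244, 0.682, 0.18 ]), 'ee_rot': array([-5.360e-01, -3.095e+00,  2.000e-03]), 'ft_force': array([-0.274, -1.042,  0.345]), 'ft_torque': array([-0.005,  0.062, -0.023]), 'gripper_force': np.float64(0.0), 'opening': np.float64(0.093)}
```

View pics/top0.png

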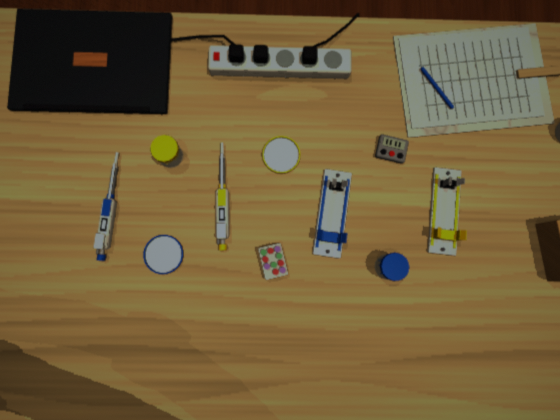

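View pics/side0.png

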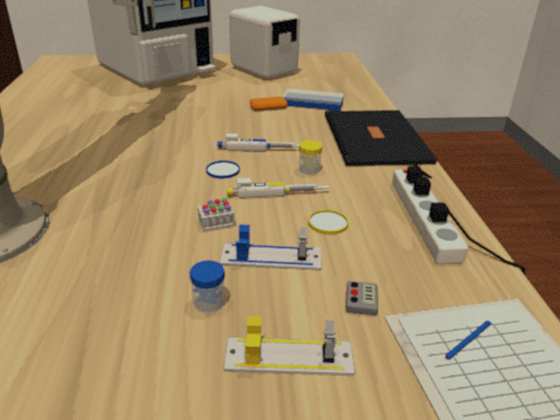

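The top view has image up = +x and left = +y. The blue pipette is near (105,210), yellow pipette (222,200), blue holder (332,213), yellow holder (446,211), jars at (165,150) yellow and (394,266) blue, and trays at (163,254) blue and (281,155) yellow.

```bash
python3 - <<'E'
from h import *
s=snap('top');im=s['image'];hsv=cv2.cvtColor(im,cv2.COLOR_RGB2HSV)
H,S,V=[hsv[...,i].astype(int) for i in range(3)]
blue=((H>105)&(H<130)&(S>130)&(V>40)).astype(np.uint8)
yel=((H>=27)&(H<36)&(S>170)&(V>80)).astype(np.uint8)
wht=((S<70)&(V>90)).astype(np.uint8)
for n,m in(('b',blue),('y',yel),('w',wht)):
    k,l,st,c=cv2.connectedComponentsWithStats(m)
    for i in range(1,k):
        if st[i,4]>12 and st[i,1]>120 and st[i,1]<300: print(n,st[i],np.round(c[i],1),np.round(ray(s,*c[i],0.01)[:2],3))
a=cv2.resize(im[130:290,80:280],None,fx=4,fy=4,interpolation=cv2.INTER_CUBIC)[:600]
b=cv2.resize(im[130:290,290:490],None,fx=4,fy=4,interpolation=cv2.INTER_CUBIC)[:600]
for n,x in(('a',a),('b',b)): cv2.imwrite(f'pics/c{n}.png',np.clip(x[:,:,::-1]*1.5,0,255))
E
```

```text
b [316 176  33  74 531] [331.5 224.1] [ 0.531 -0.111]
b [102 199   9  17 119] [105.9 207. ] [0.558 0.349]
b [173 239  10  32  33] [179.2 254.2] [0.465 0.196]
b [144 246   3  18  18] [144.6 254.5] [0.463 0.265]
b [381 253  28  28 605] [394.2 266.3] [ 0.448 -0.239]
b [ 97 254   8   6  39] [100.6 257. ] [0.456 0.353]
y [150 135  28  27 577] [163.4 147.7] [0.684 0.239]
y [263 136  37  35  90] [285.8 146.2] [ 0.693 -0.015]
y [263 158  10  13  15] [266.7 164.7] [0.652 0.024]
y [274 171  15   2  15] [281.  171.7] [ 0.638 -0.006]
y [432 183   6  45  93] [434.2 204.9] [ 0.575 -0.324]
y [440 186  19  62 254] [451.3 224.6] [ 0.534 -0.358]
y [218 188   7  18 112] [221.1 196.9] [0.583 0.116]
y [431 237   3   8  18] [431.7 240.3] [ 0.502 -0.317]
y [220 244   5   6  28] [222.  246.5] [0.482 0.111]
w [382 137  24  13 137] [394.  142.8] [ 0.705 -0.243]
w [264 138  34  34 912] [280.8 154.2] [ 0.675 -0.005]
w [220 143   4  46 119] [221.3 165.3] [0.649 0.118]
w [108 152  10  48 142] [112.1 175.3] [0.624 0.34 ]
w [434 167  27  14 241] [446.7 173.1] [ 0.642 -0.352]
w [ 321  169   31   64 1133] [334.3 201.9] [ 0.577 -0.117]
w [435 183  21  47 747] [445.2 208.1] [ 0.569 -0.347]
w [317 185   7  45  58] [319.7 206.2] [ 0.568 -0.087]
w [216 193  12  50 359] [221.7 221.7] [0.532 0.113]
w [432 194   2  15  16] [432.3 200.8] [ 0.583 -0.32 ]
w [ 94 199  21  55 392] [103.6 231.3] [0.508 0.35 ]
w [220 210   4   9  34] [221.4 214. ] [0.548 0.114]
w [102 220   4   9  30] [103.4 223.9] [0.523 0.352]
w [ 145  236   36   37 1036] [162.8 254. ] [0.464 0.229]
w [313 238  30  20 354] [327.2 249.1] [ 0.48  -0.103]
w [429 239  28  17 321] [442.2 247.2] [ 0.488 -0.338]
w [259 243  26  22 212] [272.2 253. ] [0.47  0.009]
w [261 259  27  21 206] [272.4 271.2] [0.434 0.008][ WARN:0@0.672] global loadsave.cpp:1063 imwrite_ Unsupported depth image for selected encoder is fallbacked to CV_8U.
```

View pics/ca.png

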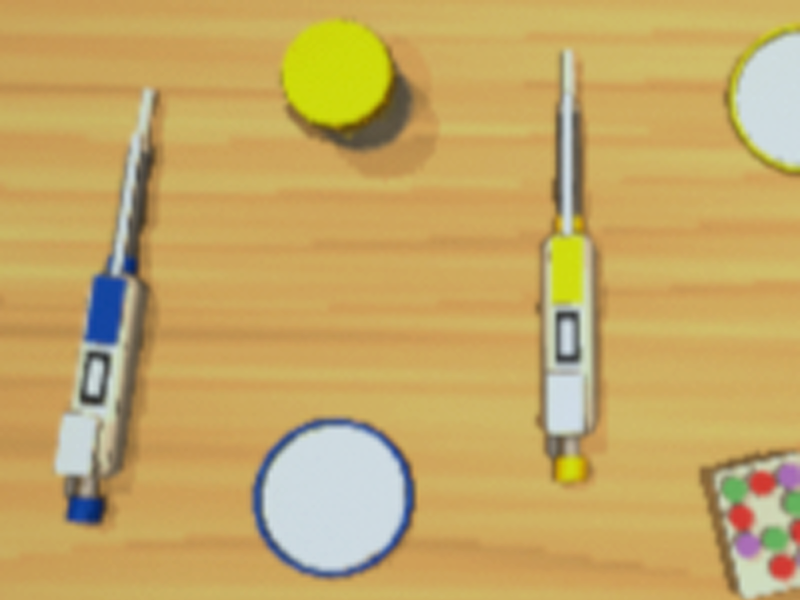

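View pics/cb.png

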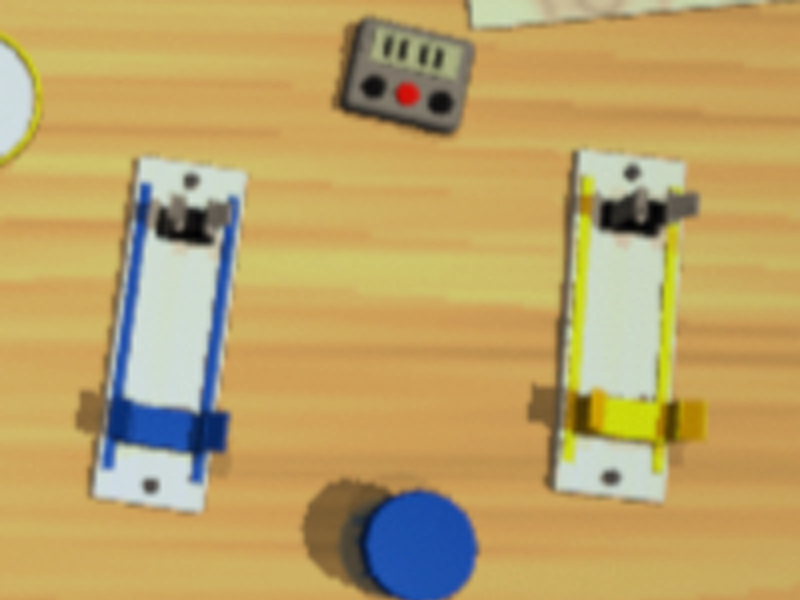

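The crops show all outlines clearly: pipette tip/button ends, holder base corners, lid circles and tray rims. I will turn these into poses.

```bash
python3 - <<'E'
from h import *
s=snap('top')
f=lambda x,y,ox:((x+.5)/4-.5+ox,(y+.5)/4-.5+130)
for n,t,b in(('pb',(149,90),(84,523)),('py',(568,50),(571,482))):
    t=ray(s,*f(*t,80),.013);b=ray(s,*f(*b,80),.013);d=t-b;L=np.linalg.norm(d);d/=L
    print(n,'len',L,'org',b+d*(.098/.223)*L,'yaw',np.arctan2(d[1],d[0]))
for n,c in(('hb',[(137,157),(246,172),(203,512),(94,497)]),('hy',[(576,150),(686,160),(664,501),(554,491)])):
    P=np.array([ray(s,*f(*q,290),.008) for q in c]); d=P[0]+P[1]-P[2]-P[3]
    print(n,P.mean(0),'yaw',np.arctan2(d[1],d[0]),'L',np.linalg.norm(d)/2,'W',np.linalg.norm(P[0]-P[1]))
for n,q,z,ox in(('jy',(338,75),.066,80),('jb',(419,547),.066,290),('tb',(334,497),.009,80)): print(n,ray(s,*f(*q,ox),z))
print('ty',ray(s,280.8,154.2,.003),'timer',ray(s,394,149,.02),'rack',ray(s,272,261,.043))
# side checks
s=snap('side');im=s['image'];hsv=cv2.cvtColor(im,cv2.COLOR_RGB2HSV)
for n,p in(('jb lid top',(.445,-.225,.066)),('pb',(.527,.348,.026)),('ty',(.675,-.006,.003))): print(n,proj(s,p))
E
```

```text
pb len 0.22270979883327174 org [0.54726277 0.34304906 0.013     ] yaw -0.08181785150901517
py len 0.22360624500743415 org [0.57236813 0.11321513 0.013     ] yaw 0.03960715196150164
hb [ 0.55478032 -0.1129384   0.008     ] yaw -0.12434857378064001 L 0.1778249165268091 W 0.0573114904333288
hy [ 0.56381262 -0.34619995  0.008     ] yaw -0.0966025808721262 L 0.17888384878718416 W 0.05804982384366281
jy [0.66792602 0.22360497 0.066     ]
jb [ 0.44699009 -0.22377813  0.066     ]
tb [0.46479296 0.22852215 0.009     ]
ty [ 0.67705751 -0.00540625  0.003     ] timer [ 0.68885016 -0.23979396  0.02      ] rack [0.45365797 0.00920839 0.043     ]
jb lid top [204.37511408 268.8812329 ]
pb [246.47752545 138.42432099]
ty [326.15907937 220.97337694]
```

```bash
cat >> h.py <<'E'
from scipy.spatial.transform import Rotation as Ro
def plan(x,y,z,yaw,n=None,op=1):
    """straight move to tool-down pose, tool y at yaw+90deg; prints rows (rotation spread over the rows)"""
    s=r.read_state();p=np.array(s['eef_pos']);R=Ro.from_rotvec(s['ee_rot'])
    G=Ro.from_matrix(np.array([[-np.cos(yaw),-np.sin(yaw),0],[-np.sin(yaw),np.cos(yaw),0],[0,0,-1]]).T)
    w=(R.inv()*G).as_rotvec(); d=np.array([x,y,z])-p
    if n is None: n=int(np.ceil(max(np.linalg.norm(d)/.0245,np.abs(w).max()/.078,1)))
    print('at',np.round(p,4),'clock',round(float(s['clock']),2),'f',np.round(s['ft_force'],1),'open',round(float(s['opening']),4),'n',n)
    C=R
    for i in range(n):
        v=C.inv().apply(d/n)/.025; q=w/n/.08
        print('[%g,[%.2f,%.2f,%.2f],[%.2f,%.2f,%.2f]],'%(op,*v,*q)+('' if (i+1)%5 else '\n'))
        C=C*Ro.from_rotvec(w/n)
E
python3 -c "
from h import *
plan(.557,.342,.08,-.082)"
```

```text
at [0.2437 0.6826 0.1803] clock 0.25 f [ 0.1 -0.4 -0.1] open 0.0928 n 20
[1,[-0.82,-0.43,0.20],[-0.00,0.00,-0.16]],
[1,[-0.81,-0.44,0.20],[-0.00,0.00,-0.16]],
[1,[-0.81,-0.45,0.20],[-0.00,0.00,-0.16]],
[1,[-0.80,-0.46,0.20],[-0.00,0.00,-0.16]],
[1,[-0.80,-0.47,0.20],[-0.00,0.00,-0.16]],

[1,[-0.79,-0.48,0.20],[-0.00,0.00,-0.16]],
[1,[-0.78,-0.49,0.20],[-0.00,0.00,-0.16]],
[1,[-0.78,-0.50,0.20],[-0.00,0.00,-0.16]],
[1,[-0.77,-0.51,0.20],[-0.00,0.00,-0.16]],
[1,[-0.76,-0.52,0.20],[-0.00,0.00,-0.16]],

[1,[-0.76,-0.53,0.20],[-0.00,0.00,-0.16]],
[1,[-0.75,-0.54,0.20],[-0.00,0.00,-0.16]],
[1,[-0.74,-0.55,0.20],[-0.00,0.00,-0.16]],
[1,[-0.73,-0.56,0.20],[-0.00,0.00,-0.16]],
[1,[-0.73,-0.57,0.20],[-0.00,0.00,-0.16]],

[1,[-0.72,-0.58,0.20],[-0.00,0.00,-0.16]],
[1,[-0.71,-0.59,0.20],[-0.00,0.00,-0.16]],
[1,[-0.70,-0.60,0.20],[-0.00,0.00,-0.16]],
[1,[-0.70,-0.61,0.20],[-0.00,0.00,-0.16]],
[1,[-0.69,-0.62,0.20],[-0.00,0.00,-0.16]],
```

arm_command(
  deltas=[
    [1, [-0.8, -0.45, 0.2], [0, 0, -0.16]],
    [1, [-0.8, -0.45, 0.2], [0, 0, -0.16]],
    [1, [-0.8, -0.45, 0.2], [0, 0, -0.16]],
    [1, [-0.8, -0.45, 0.2], [0, 0, -0.16]],
    [1, [-0.8, -0.45, 0.2], [0, 0, -0.16]],
  ],
)

```text
clock: 0.88
eef_pos: [0.323, 0.5958, 0.1553]
ee_rot: [0.437, 3.11, -0.001]
ft_force: [-0.9, 0.2, 0.1]
opening: 0.0929
gripper_force: 0.0
```

arm_command(
  deltas=[
    [1, [-0.8, -0.5, 0.2], [0, 0, -0.16]],
    [1, [-0.8, -0.5, 0.2], [0, 0, -0.16]],
    [1, [-0.8, -0.5, 0.2], [0, 0, -0.16]],
    [1, [-0.75, -0.5, 0.2], [0, 0, -0.16]],
    [1, [-0.75, -0.5, 0.2], [0, 0, -0.16]],
  ],
)

```text
clock: 1.5
eef_pos: [0.4013, 0.5107, 0.1304]
ee_rot: [0.337, 3.123, -0.001]
ft_force: [-0.0, 0.5, -0.2]
opening: 0.0932
gripper_force: 0.0
```

arm_command(
  deltas=[
    [1, [-0.75, -0.55, 0.2], [0, 0, -0.16]],
    [1, [-0.75, -0.55, 0.2], [0, 0, -0.16]],
    [1, [-0.75, -0.55, 0.2], [0, 0, -0.16]],
    [1, [-0.75, -0.55, 0.2], [0, 0, -0.16]],
    [1, [-0.75, -0.55, 0.2], [0, 0, -0.16]],
  ],
)

```text
clock: 2.12
eef_pos: [0.4801, 0.4255, 0.1054]
ee_rot: [0.237, 3.132, -0.001]
ft_force: [-0.6, 0.3, -0.1]
opening: 0.0929
gripper_force: 0.0
```

arm_command(
  deltas=[
    [1, [-0.7, -0.6, 0.2], [0, 0, -0.16]],
    [1, [-0.7, -0.6, 0.2], [0, 0, -0.16]],
    [1, [-0.7, -0.6, 0.2], [0, 0, -0.16]],
    [1, [-0.7, -0.6, 0.2], [0, 0, -0.16]],
    [1, [-0.7, -0.6, 0.2], [0, 0, -0.16]],
  ],
)

```text
clock: 2.75
eef_pos: [0.5572, 0.34, 0.0805]
ee_rot: [0.137, 3.138, -0.001]
ft_force: [0.1, -0.0, 0.7]
opening: 0.093
gripper_force: 0.0
```

```bash
python3 - <<'E'
from h import *
s=snap('top');im=s['image']
cv2.imwrite('pics/d.png',cv2.resize(im[130:280,60:260],None,fx=4,fy=4,interpolation=cv2.INTER_CUBIC)[:,:,::-1])
plan(.557,.342,.08,-.082)
E
```

```text
at [0.5596 0.3364 0.0798] clock 2.8 f [ 2.2 -2.5 -0.1] open 0.0931 n 1
[1,[0.12,0.21,-0.01],[-0.04,0.01,-0.10]],
```

arm_command(
  deltas=[
    [1, [0.1, 0.2, 0.7], [0, 0, -0.1]],
    [1, [0, 0, 0.9], [0, 0, 0]],
    [1, [0, 0, 0.9], [0, 0, 0]],
    [1, [0, 0, 0.55], [0, 0, 0]],
    [0, [0, 0, 0], [0, 0, 0]],
  ],
  grip_force=40,
)

```text
clock: 3.42
eef_pos: [0.553, 0.3482, 0.0032]
ee_rot: [-0.122, -3.137, 0.002]
ft_force: [0.1, 0.2, -0.7]
opening: 0.0869
gripper_force: 0.0
```

arm_command(
  deltas=[
    [0, [0, 0, 0], [0, 0, 0]],
    [0, [0, 0, 0], [0, 0, 0]],
    [0, [0, 0, 0], [0, 0, 0]],
    [0, [0, 0, 0], [0, 0, 0]],
  ],
)

```text
clock: 3.92
eef_pos: [0.5546, 0.348, 0.0049]
ee_rot: [0.124, 3.139, 0.0]
ft_force: [0.3, 0.4, -0.6]
opening: 0.0478
gripper_force: 0.0
```

```bash
python3 - <<'E'
from h import *
snap('side','e')
i=cv2.imread('pics/e.png')[90:240,150:350];cv2.imwrite('pics/e2.png',cv2.resize(i,None,fx=4,fy=4,interpolation=cv2.INTER_CUBIC))
plan(.557,.342,.004,-.082)
E
```

```text
at [0.5546 0.348  0.0047] clock 3.98 f [-0.2  0.8 -0.5] open 0.0436 n 1
[1,[-0.12,-0.23,0.03],[0.00,0.00,0.04]],
```

View pics/e2.png

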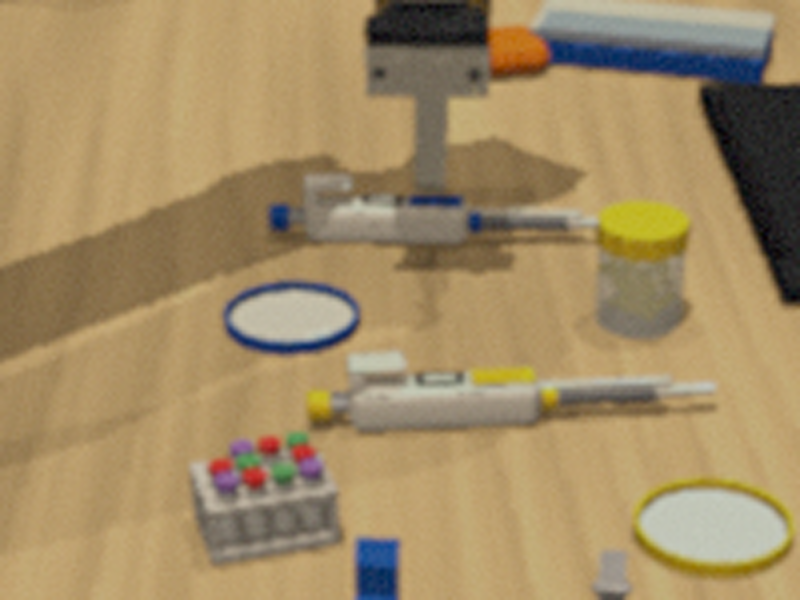

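The side view shows the finger astride the blue pipette's handle, a little forward of mid-handle (crop 430,185). Closing the rest of the way and lifting.

arm_command(
  deltas=[
    [0, [0, 0, 0], [0, 0, 0]],
    [0, [0, 0, 0], [0, 0, 0]],
    [0, [0, 0, 0], [0, 0, 0]],
    [0, [0, 0, 0], [0, 0, 0]],
    [0, [0, 0, 0], [0, 0, 0]],
  ],
)

```text
clock: 4.6
eef_pos: [0.5544, 0.348, 0.0045]
ee_rot: [0.124, 3.139, -0.0]
ft_force: [0.5, 1.1, -0.1]
opening: 0.0003
gripper_force: 0.0
```

arm_command(
  deltas=[
    [0, [0, 0, -0.4], [0, 0, 0]],
    [0, [0, 0, -1], [0, 0, 0]],
    [0, [0, 0, -1], [0, 0, 0]],
    [0, [0, 0, -1], [0, 0, 0]],
    [0, [0, 0, -1], [0, 0, 0]],
  ],
)

```text
clock: 5.22
eef_pos: [0.5545, 0.348, 0.1161]
ee_rot: [0.124, 3.139, 0.001]
ft_force: [0.8, -0.1, 0.5]
opening: 0.0004
gripper_force: 0.0
```

```bash
python3 - <<'E'
from h import *
ps=-.124;g=.0075
print(.5548+g*np.cos(ps),-.1129+g*np.sin(ps))
plan(.5548+g*np.cos(ps),-.1129+g*np.sin(ps),.115,ps,op=0)
E
```

```text
0.5622424138438236 -0.11382761855159503
at [0.5545 0.348  0.1161] clock 5.22 f [ 0.8 -0.1  0.5] open 0.0004 n 19
[0,[-0.09,-0.97,0.00],[0.00,0.00,0.03]],
[0,[-0.10,-0.97,0.00],[0.00,0.00,0.03]],
[0,[-0.10,-0.97,0.00],[0.00,0.00,0.03]],
[0,[-0.10,-0.97,0.00],[0.00,0.00,0.03]],
[0,[-0.10,-0.97,0.00],[0.00,0.00,0.03]],

[0,[-0.10,-0.97,0.00],[0.00,0.00,0.03]],
[0,[-0.11,-0.97,0.00],[0.00,0.00,0.03]],
[0,[-0.11,-0.97,0.00],[0.00,0.00,0.03]],
[0,[-0.11,-0.97,0.00],[0.00,0.00,0.03]],
[0,[-0.11,-0.97,0.00],[0.00,0.00,0.03]],

[0,[-0.12,-0.97,0.00],[0.00,0.00,0.03]],
[0,[-0.12,-0.97,0.00],[0.00,0.00,0.03]],
[0,[-0.12,-0.96,0.00],[0.00,0.00,0.03]],
[0,[-0.12,-0.96,0.00],[0.00,0.00,0.03]],
[0,[-0.13,-0.96,0.00],[0.00,0.00,0.03]],

[0,[-0.13,-0.96,0.00],[0.00,0.00,0.03]],
[0,[-0.13,-0.96,0.00],[0.00,0.00,0.03]],
[0,[-0.13,-0.96,0.00],[0.00,0.00,0.03]],
[0,[-0.13,-0.96,0.00],[0.00,0.00,0.03]],
```

```bash
python3 - <<'E'
from h import *
s=snap('side','f');t=snap('top','ft')
e=lambda x,y:((x+.5)/4-.5+150,(y+.5)/4-.5+90)
for n,q,z in(('pb button',(272,217),.013),('pb tip',(598,220),.013),('py button',(309,406),.013),('py tip',(716,388),.013),('jy lid',(644,222),.066),('tb',(291,316),.005),('ty',(713,524),.005)): print(n,ray(s,*e(*q),z))
p=r.read_state()['eef_pos'];print(p,proj(s,p),proj(t,p))
T=np.array(t['camera_from_world']);print(np.round(T,3))
a=cv2.imread('pics/f.png')[60:210,150:350];b=cv2.imread('pics/ft.png')[130:280,60:260]
cv2.imwrite('pics/f2.png',cv2.resize(np.hstack([a,b]),None,fx=2,fy=2,interpolation=cv2.INTER_CUBIC))
E
```

```text
pb button [0.45354502 0.34670174 0.013     ]
pb tip [0.66014813 0.33296502 0.013     ]
py button [0.47738989 0.10553721 0.013     ]
py tip [0.69933887 0.11437368 0.013     ]
jy lid [0.67063504 0.21540703 0.066     ]
tb [0.46637342 0.22572018 0.005     ]
ty [ 0.6779941  -0.00793246  0.005     ]
[0.55585222 0.34894836 0.11787349] [257.79557705 103.48986145] [ 84.47578552 200.1137809 ]
[[ 0.016 -1.     0.021 -0.013]
 [ 0.991  0.019  0.133 -0.562]
 [-0.134  0.019  0.991 -0.871]
 [ 0.     0.     0.     1.   ]]
```

View pics/f2.png

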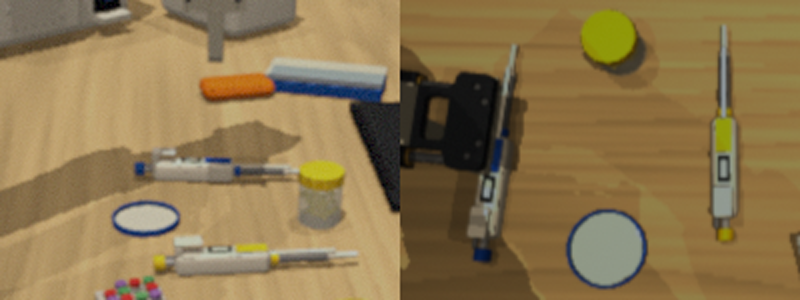

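```bash
python3 - <<'E'
from h import *
s=snap('side');t=snap('top')
print('base',proj(s,(0,0,0)))
for z in(.08,.1,.118,.14): print(z,ray(s,257.5,90,z))
for z in(.2,.23,.26): print('body right edge y',z,ray(t,108.5,190,z), 'x edges',ray(t,95,167,z)[0],ray(t,95,214,z)[0])
a=s['image'][0:140,180:340]
cv2.imwrite('pics/g.png',cv2.resize(a,None,fx=4,fy=4,interpolation=cv2.INTER_CUBIC)[:,:,::-1])
E
```

```text
base [-20.98071156 230.34419347]
0.08 [0.56523512 0.55754722 0.08      ]
0.1 [0.56243285 0.49952323 0.1       ]
0.118 [0.55991081 0.44730164 0.118     ]
0.14 [0.55682831 0.38347525 0.14      ]
body right edge y 0.2 [0.56170366 0.277883   0.2       ] x edges 0.599379285661339 0.5220589501883083
body right edge y 0.23 [0.55679991 0.26714964 0.23      ] x edges 0.5929446144801962 0.5187661255597537
body right edge y 0.26 [0.55189615 0.25641627 0.26      ] x edges 0.5865099432990534 0.515473300931199
```

View pics/g.png

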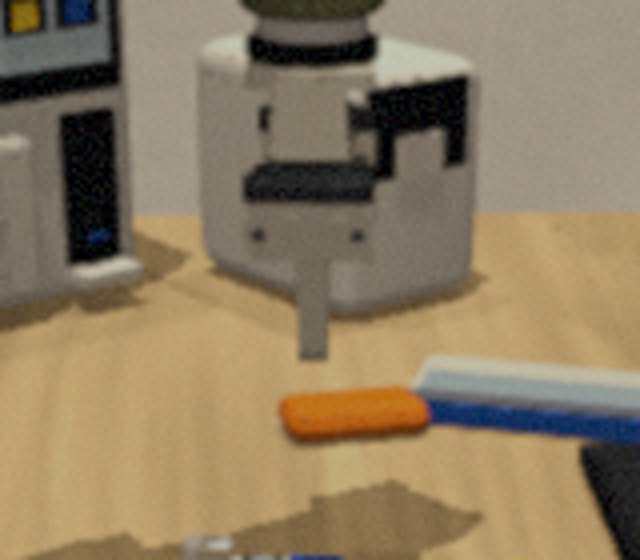

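The side view shows the shut fingertips at about (257,90), while the reported TCP projects to (258,103). So the fingers sit about 30 mm higher than reported, and they closed above the handle. I'll reopen, go lower and watch the force.

arm_command(
  deltas=[
    [1, [0, -0.2, 0.5], [0, 0, 0]],
    [1, [0, 0, 0.5], [0, 0, 0]],
    [1, [0, 0, 0.5], [0, 0, 0]],
    [1, [0, 0, 0.5], [0, 0, 0]],
    [1, [0, 0, 0.5], [0, 0, 0]],
  ],
)

```text
clock: 6.05
eef_pos: [0.5538, 0.343, 0.0508]
ee_rot: [-0.123, -3.139, 0.0]
ft_force: [-0.5, 0.6, 0.1]
opening: 0.0459
gripper_force: 0.0
```

arm_command(
  deltas=[
    [1, [0, 0, 0.4], [0, 0, 0]],
    [1, [0, 0, 0.4], [0, 0, 0]],
    [1, [0, 0, 0.4], [0, 0, 0]],
    [1, [0, 0, 0.2], [0, 0, 0]],
    [1, [0, 0, 0.2], [0, 0, 0]],
  ],
)

```text
clock: 6.68
eef_pos: [0.5541, 0.3431, 0.0118]
ee_rot: [0.124, 3.139, 0.0]
ft_force: [-0.3, -0.0, 0.0]
opening: 0.0922
gripper_force: 0.0
```

```bash
python3 - <<'E'
from h import *
s=snap('side');t=snap('top');p=r.read_state();print(p['eef_pos'],p['ft_force'],p['opening'],proj(s,p['eef_pos']))
a=s['image'][60:210,150:350];b=t['image'][130:280,50:250]
cv2.imwrite('pics/k.png',cv2.resize(a,None,fx=4,fy=4,interpolation=cv2.INTER_CUBIC)[:,:,::-1])
E
```

```text
[0.55383065 0.34288318 0.01159098] [-0.20254575 -0.38365056  0.90620682] 0.09269356358957329 [257.14688066 144.27197952]
```

View pics/k.png

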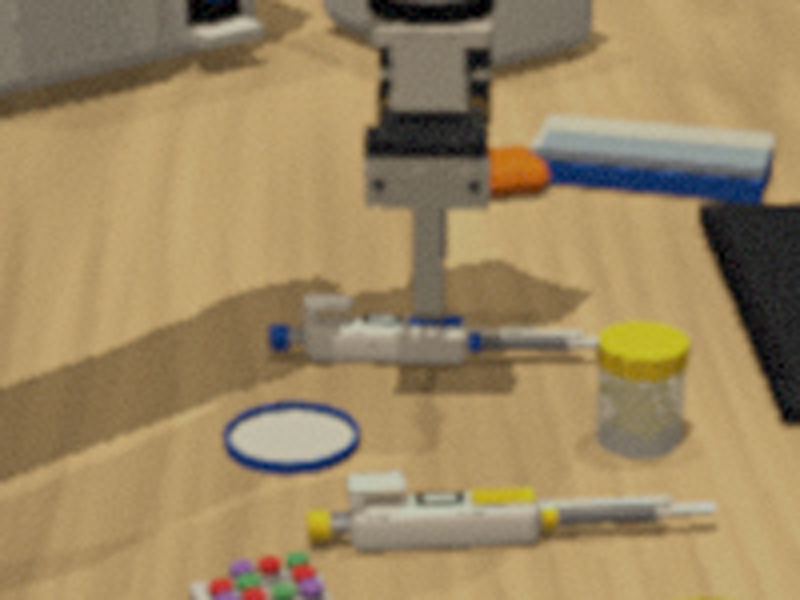

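```bash
python3 - <<'E'
from h import *
s=snap('side')
for z in(.03,.04,.05,.06,.07): print(z,ray(s,257,139.5,z))
E
```

```text
0.03 [0.55293563 0.33142324 0.03      ]
0.04 [0.551894   0.30932347 0.04      ]
0.05 [0.55085236 0.2872237  0.05      ]
0.06 [0.54981073 0.26512393 0.06      ]
0.07 [0.5487691  0.24302416 0.07      ]
```

The finger tip at (257,139.5) lies about 35 mm above the reported z, as in the shut-finger view. I'll descend further in small steps and watch the force.

arm_command(
  deltas=[
    [1, [0, 0, 0.4], [0, 0, 0]],
    [1, [0, 0, 0.4], [0, 0, 0]],
    [1, [0, 0, 0.2], [0, 0, 0]],
    [1, [0, 0, 0], [0, 0, 0]],
  ],
)

```text
clock: 7.32
eef_pos: [0.5536, 0.3428, -0.0137]
ee_rot: [-0.124, -3.138, 0.001]
ft_force: [1.0, -0.2, -0.2]
opening: 0.0932
gripper_force: 0.0
```

```bash
python3 - <<'E'
from h import *
s=snap('side');p=r.read_state();print(p['eef_pos'],p['ft_force'],p['opening'],proj(s,p['eef_pos']))
a=s['image'][60:210,150:350]
cv2.imwrite('pics/l.png',cv2.resize(a,None,fx=4,fy=4,interpolation=cv2.INTER_CUBIC)[:,:,::-1])
E
```

```text
[ 0.55385648  0.3428806  -0.01333593] [-0.73845301 -0.33495394  0.48451019] 0.09284614610997462 [257.16980336 153.13499094]
```

View pics/l.png

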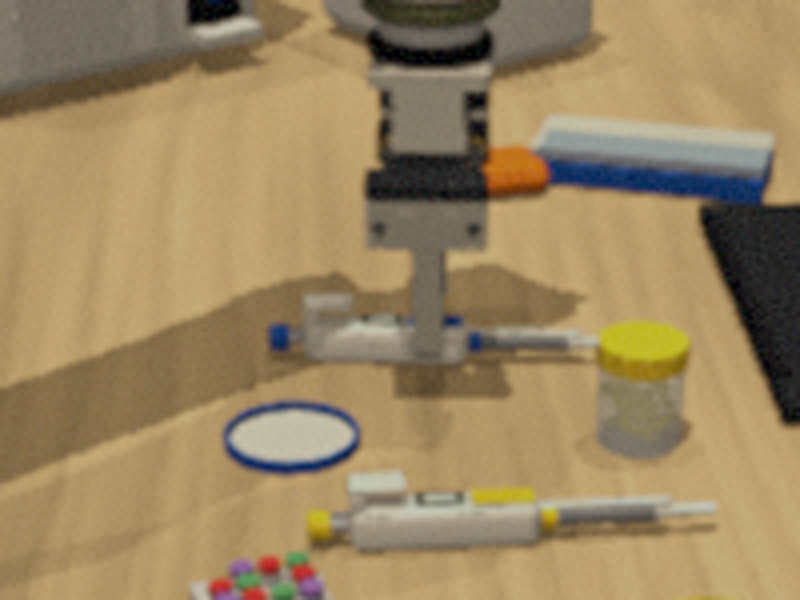

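The finger now overlaps the near side of the handle, with its tip at about crop (425,355), roughly 22 mm above the bench. There is still no contact, so I'll go down 18 mm more and close.

arm_command(
  deltas=[
    [1, [0, 0, 0.4], [0, 0, 0]],
    [1, [0, 0, 0.3], [0, 0, 0]],
    [0, [0, 0, 0], [0, 0, 0]],
    [0, [0, 0, 0], [0, 0, 0]],
    [0, [0, 0, 0], [0, 0, 0]],
  ],
)

```text
clock: 8.0
eef_pos: [0.5542, 0.3431, -0.0303]
ee_rot: [0.124, 3.139, 0.0]
ft_force: [-0.2, -0.2, 0.6]
opening: 0.0673
gripper_force: 0.0
```

arm_command(
  deltas=[
    [0, [0, 0, 0], [0, 0, 0]],
    [0, [0, 0, 0], [0, 0, 0]],
    [0, [0, 0, 0], [0, 0, 0]],
    [0, [0, 0, 0], [0, 0, 0]],
    [0, [0, 0, 0], [0, 0, 0]],
  ],
)

```text
clock: 8.62
eef_pos: [0.554, 0.343, -0.0305]
ee_rot: [0.124, 3.139, -0.0]
ft_force: [-0.2, -0.3, 0.4]
opening: 0.0256
gripper_force: 40.0
```

arm_command(
  deltas=[
    [0, [0, 0, 0], [0, 0, 0]],
    [0, [0, 0, 0], [0, 0, 0]],
    [0, [0, 0, 0], [0, 0, 0]],
  ],
)

```text
clock: 9.0
eef_pos: [0.554, 0.343, -0.0305]
ee_rot: [0.124, 3.139, -0.0]
ft_force: [0.5, 0.2, 0.5]
opening: 0.0253
gripper_force: 40.0
```

arm_command(
  deltas=[
    [0, [0, 0, -0.4], [0, 0, 0]],
    [0, [0, 0, -0.8], [0, 0, 0]],
    [0, [0, 0, -1], [0, 0, 0]],
    [0, [0, 0, -1], [0, 0, 0]],
    [0, [0, 0, -0.3], [0, 0, 0]],
  ],
)

```text
clock: 9.62
eef_pos: [0.555, 0.3436, 0.0598]
ee_rot: [0.124, 3.136, 0.003]
ft_force: [-0.5, 0.2, -0.9]
opening: 0.0255
gripper_force: 40.0
```

```bash
python3 - <<'E'
from h import *
ps=-.124;g=.007
plan(.5548+g*np.cos(ps),-.1129+g*np.sin(ps),.056,ps,op=0)
E
```

```text
at [0.555  0.3436 0.0598] clock 9.62 f [-0.5  0.2 -0.9] open 0.0255 n 19
[0,[-0.09,-0.96,0.01],[0.00,0.00,0.03]],
[0,[-0.09,-0.96,0.01],[0.00,0.00,0.03]],
[0,[-0.09,-0.96,0.01],[0.00,0.00,0.03]],
[0,[-0.10,-0.96,0.01],[0.00,0.00,0.03]],
[0,[-0.10,-0.96,0.01],[0.00,0.00,0.03]],

[0,[-0.10,-0.96,0.01],[0.00,0.00,0.03]],
[0,[-0.10,-0.96,0.01],[0.00,0.00,0.03]],
[0,[-0.11,-0.96,0.01],[0.00,0.00,0.03]],
[0,[-0.11,-0.96,0.01],[0.00,0.00,0.03]],
[0,[-0.11,-0.96,0.01],[0.00,0.00,0.03]],

[0,[-0.11,-0.96,0.01],[0.00,0.00,0.03]],
[0,[-0.12,-0.96,0.01],[0.00,0.00,0.03]],
[0,[-0.12,-0.96,0.01],[0.00,0.00,0.03]],
[0,[-0.12,-0.96,0.01],[0.00,0.00,0.03]],
[0,[-0.12,-0.96,0.01],[0.00,0.00,0.03]],

[0,[-0.12,-0.95,0.01],[0.00,0.00,0.03]],
[0,[-0.13,-0.95,0.01],[0.00,0.00,0.03]],
[0,[-0.13,-0.95,0.01],[0.00,0.00,0.03]],
[0,[-0.13,-0.95,0.01],[0.00,0.00,0.03]],
```

arm_command(
  deltas=[
    [0, [-0.1, -0.95, 0], [0, 0, 0.03]],
    [0, [-0.1, -0.95, 0], [0, 0, 0.03]],
    [0, [-0.1, -0.95, 0], [0, 0, 0.03]],
    [0, [-0.1, -0.95, 0], [0, 0, 0.03]],
    [0, [-0.1, -0.95, 0], [0, 0, 0.03]],
  ],
)

```text
clock: 10.25
eef_pos: [0.5564, 0.2214, 0.0567]
ee_rot: [-0.144, -3.138, 0.001]
ft_force: [0.5, -0.3, -0.3]
opening: 0.0256
gripper_force: 40.0
```

arm_command(
  deltas=[
    [0, [-0.1, -0.95, 0], [0, 0, 0.03]],
    [0, [-0.1, -0.95, 0], [0, 0, 0.03]],
    [0, [-0.1, -0.95, 0], [0, 0, 0.03]],
    [0, [-0.1, -0.95, 0], [0, 0, 0.03]],
    [0, [-0.1, -0.95, 0], [0, 0, 0.03]],
  ],
)

```text
clock: 10.88
eef_pos: [0.5573, 0.1022, 0.0568]
ee_rot: [-0.163, -3.137, 0.0]
ft_force: [-0.2, -0.4, -1.5]
opening: 0.0258
gripper_force: 40.0
```

arm_command(
  deltas=[
    [0, [-0.12, -0.95, 0], [0, 0, 0.03]],
    [0, [-0.12, -0.95, 0], [0, 0, 0.03]],
    [0, [-0.12, -0.95, 0], [0, 0, 0.03]],
    [0, [-0.12, -0.95, 0], [0, 0, 0.03]],
    [0, [-0.12, -0.95, 0], [0, 0, 0.03]],
  ],
)

```text
clock: 11.5
eef_pos: [0.5592, -0.0174, 0.0568]
ee_rot: [-0.182, -3.136, 0.0]
ft_force: [0.3, -0.1, -0.5]
opening: 0.0258
gripper_force: 40.0
```

arm_command(
  deltas=[
    [0, [-0.12, -0.95, 0], [0, 0, 0.03]],
    [0, [-0.12, -0.95, 0], [0, 0, 0.03]],
    [0, [-0.12, -0.95, 0], [0, 0, 0.03]],
    [0, [-0.1, -0.7, 0], [0, 0, 0.03]],
    [0, [0, 0, 0], [0, 0, 0]],
  ],
)

```text
clock: 12.12
eef_pos: [0.5604, -0.1068, 0.0569]
ee_rot: [-0.2, -3.135, 0.001]
ft_force: [0.3, 1.1, -0.7]
opening: 0.0257
gripper_force: 40.0
```

```bash
python3 - <<'E'
from h import *
ps=-.124;g=.007
s=snap('side');t=snap('top')
plan(.5548+g*np.cos(ps),-.1129+g*np.sin(ps),.05,ps,op=0)
a=s['image'][150:300,180:380];b=t['image'][130:280,260:460]
cv2.imwrite('pics/m.png',cv2.resize(np.hstack([a,b]),(800,300),interpolation=cv2.INTER_CUBIC)[:,:,::-1])
E
```

```text
at [ 0.5607 -0.1044  0.0569] clock 12.22 f [ 0.3  0.9 -1.5] open 0.0255 n 1
[0,[-0.09,-0.37,0.28],[0.01,-0.00,-0.00]],
```

View pics/m.png

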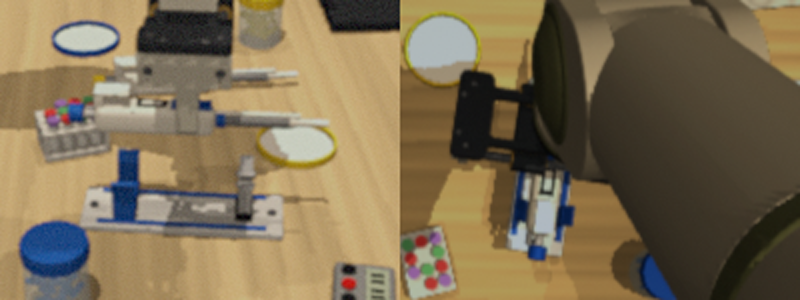

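The side view shows the pipette level above the holder, and the top view shows its button at about (328,257). I'll check its plan position from that.

```bash
python3 - <<'E'
from h import *
t=snap('top');s=snap('side');im=t['image'];hsv=cv2.cvtColor(im,cv2.COLOR_RGB2HSV)
m=cv2.inRange(hsv,(105,130,40),(130,255,255));m[:248]=0;m[275:]=0;m[:,:315]=0;m[:,345:]=0
ys,xs=np.nonzero(m);print('button px',xs.mean(),ys.mean(),ys.max(),len(xs))
print('top: button end',ray(t,xs.mean(),ys.max()+.5,.100),'want .4575 -.1008 (now short by 0.009 in y)')
# side: button end and tip, at crop m.png (x2)
f=lambda x,y:(x/2+180,y/2+150)
p=r.read_state()['eef_pos'];u=p[2]+.0305+.013
print('side button',ray(s,*f(69,113),u),'tip',ray(s,*f(328,124),u))
a=-.124;d=np.array([np.cos(a),np.sin(a)]);print('predicted button',p[:2]-d*(.105),'tip',p[:2]+d*.118)
E
```

```text
button px 328.38461538461536 255.30769230769232 259 52
top: button end [ 0.45726305 -0.09348122  0.1       ] want .4575 -.1008 (now short by 0.009 in y)
side button [ 0.45935024 -0.09809128  0.10051071] tip [ 0.67903666 -0.12685577  0.10051071]
predicted button [ 0.45663472 -0.09077855] tip [ 0.6779225  -0.11835974]
```

arm_command(
  deltas=[
    [0, [0, -0.24, 0], [0, 0, 0]],
    [0, [0, 0, 0.4], [0, 0, 0]],
    [0, [0, 0, 0.4], [0, 0, 0]],
    [0, [0, 0, 0.4], [0, 0, 0]],
    [0, [0, 0, 0.2], [0, 0, 0]],
  ],
)

```text
clock: 12.95
eef_pos: [0.5596, -0.1107, 0.0209]
ee_rot: [-0.195, -3.134, -0.0]
ft_force: [0.5, 0.1, -1.4]
opening: 0.0258
gripper_force: 40.0
```

arm_command(
  deltas=[
    [0, [0, 0, 0.2], [0, 0, 0]],
    [0, [0, 0, 0.2], [0, 0, 0]],
    [0, [0, 0, 0.1], [0, 0, 0]],
  ],
)

```text
clock: 13.32
eef_pos: [0.5601, -0.1113, 0.0094]
ee_rot: [0.196, 3.135, -0.001]
ft_force: [-0.0, -2.9, 2.3]
opening: 0.0259
gripper_force: 40.0
```

arm_command(
  deltas=[
    [0, [0, 0, 0.15], [0, 0, 0]],
    [0, [0, 0, 0.15], [0, 0, 0]],
  ],
)

```text
clock: 13.58
eef_pos: [0.5604, -0.1128, 0.0025]
ee_rot: [0.199, 3.134, -0.003]
ft_force: [-1.5, -5.7, 6.0]
opening: 0.0259
gripper_force: 40.0
```

arm_command(
  deltas=[
    [0, [0, 0, 0.15], [0, 0, 0]],
    [0, [0, 0, 0.1], [0, 0, 0]],
  ],
)

```text
clock: 13.82
eef_pos: [0.5614, -0.1131, -0.0031]
ee_rot: [0.199, 3.132, -0.003]
ft_force: [1.6, -7.1, 7.2]
opening: 0.0254
gripper_force: 40.0
```

arm_command(
  deltas=[
    [0, [0, -0.1, 0.05], [0, 0, 0]],
    [0, [0, -0.05, 0.1], [0, 0, 0]],
    [0, [0, 0, 0], [0, 0, 0]],
  ],
)

```text
clock: 14.2
eef_pos: [0.5615, -0.1138, -0.005]
ee_rot: [0.195, 3.131, 0.001]
ft_force: [-4.9, 3.0, 34.9]
opening: 0.0259
gripper_force: 40.0
```

```bash
python3 - <<'E'
from h import *
s=snap('side');p=r.read_state();print(p['eef_pos'],p['ft_force'],p['ft_torque'])
a=s['image'][170:290,190:350]
cv2.imwrite('pics/n.png',cv2.resize(a,None,fx=4,fy=4,interpolation=cv2.INTER_CUBIC)[:,:,::-1])
E
```

```text
[ 0.56152787 -0.11377113 -0.00497298] [-5.10574722  2.88004149 34.49164138] [ 0.81732626  1.12449972 -0.28661247]
```

View pics/n.png

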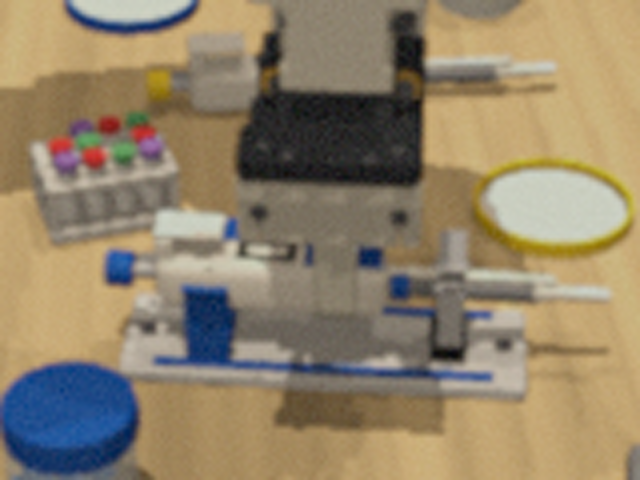

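The pipette lies level in the cradle and clip, and the force jump to 35 N shows it is bottomed. Releasing and rising.

arm_command(
  deltas=[
    [0, [0, 0, -0.08], [0, 0, 0]],
    [0.6, [0, 0, 0], [0, 0, 0]],
    [0.6, [0, 0, 0], [0, 0, 0]],
    [0.6, [0, 0, 0], [0, 0, 0]],
    [0.6, [0, 0, -0.4], [0, 0, 0]],
  ],
)

```text
clock: 14.88
eef_pos: [0.5589, -0.1145, 0.0035]
ee_rot: [-0.195, -3.134, -0.0]
ft_force: [0.3, -0.2, 0.4]
opening: 0.055
gripper_force: 0.0
```

arm_command(
  deltas=[
    [0.8, [0, 0, -1], [0, 0, 0]],
    [1, [0, 0, -1], [0, 0, 0]],
    [1, [0, 0, -0.7], [0, 0, 0]],
  ],
)

```text
clock: 15.25
eef_pos: [0.5599, -0.1148, 0.073]
ee_rot: [0.195, 3.134, -0.0]
ft_force: [0.5, 0.6, -0.4]
opening: 0.081
gripper_force: 0.0
```

```bash
python3 - <<'E'
from h import *
a=.0396
plan(.5724+.007,.1132+.002,.02,a)
E
```

```text
at [ 0.5599 -0.1148  0.073 ] clock 15.25 f [ 0.5  0.6 -0.4] open 0.081 n 10
[1,[0.04,0.92,0.21],[-0.00,0.00,-0.21]],
[1,[0.02,0.92,0.21],[-0.00,0.00,-0.21]],
[1,[0.01,0.92,0.21],[-0.00,0.00,-0.21]],
[1,[-0.01,0.92,0.21],[-0.00,0.00,-0.21]],
[1,[-0.02,0.92,0.21],[-0.00,0.00,-0.21]],

[1,[-0.04,0.92,0.21],[-0.00,0.00,-0.21]],
[1,[-0.05,0.92,0.21],[-0.00,0.00,-0.21]],
[1,[-0.07,0.92,0.21],[-0.00,0.00,-0.21]],
[1,[-0.08,0.92,0.21],[-0.00,0.00,-0.21]],
[1,[-0.10,0.92,0.21],[-0.00,0.00,-0.21]],
```

arm_command(
  deltas=[
    [1, [0, 0.92, 0], [0, 0, -0.21]],
    [1, [0, 0.92, 0], [0, 0, -0.21]],
    [1, [0, 0.92, 0.2], [0, 0, -0.21]],
    [1, [0, 0.92, 0.2], [0, 0, -0.21]],
    [1, [0, 0.92, 0.2], [0, 0, -0.21]],
  ],
)

```text
clock: 15.88
eef_pos: [0.57, 0.0005, 0.0566]
ee_rot: [0.063, 3.141, -0.0]
ft_force: [0.7, 0.9, 0.2]
opening: 0.0933
gripper_force: 0.0
```

arm_command(
  deltas=[
    [1, [-0.05, 0.92, 0.2], [0, 0, -0.21]],
    [1, [-0.05, 0.92, 0.2], [0, 0, -0.21]],
    [1, [-0.05, 0.92, 0.2], [0, 0, -0.21]],
    [1, [-0.1, 0.92, 0.2], [0, 0, -0.21]],
    [1, [-0.1, 0.95, 0.2], [0, 0, -0.21]],
  ],
)

```text
clock: 16.5
eef_pos: [0.5795, 0.1163, 0.0316]
ee_rot: [0.069, -3.141, 0.0]
ft_force: [0.3, 1.3, -0.6]
opening: 0.0929
gripper_force: 0.0
```

arm_command(
  deltas=[
    [1, [0, 0, 0.3], [0, 0, 0]],
    [1, [0, 0, 0], [0, 0, 0]],
  ],
)

```text
clock: 16.75
eef_pos: [0.5789, 0.1143, 0.0235]
ee_rot: [0.067, -3.14, 0.002]
ft_force: [-0.2, 0.3, -0.2]
opening: 0.0926
gripper_force: 0.0
```

```bash
python3 - <<'E'
from h import *
plan(.5794,.117,-.0305,.0396)
s=snap('side')
a=s['image'][60:210,170:370]
cv2.imwrite('pics/o.png',cv2.resize(a,None,fx=3,fy=3,interpolation=cv2.INTER_CUBIC)[:,:,::-1])
E
```

```text
at [0.5789 0.1143 0.0235] clock 16.75 f [-0.2  0.3 -0.2] open 0.0926 n 3
[1,[-0.01,0.04,0.72],[-0.00,-0.01,0.01]],
[1,[-0.01,0.04,0.72],[-0.00,-0.01,0.01]],
[1,[-0.01,0.04,0.72],[-0.00,-0.01,0.01]],
```

View pics/o.png

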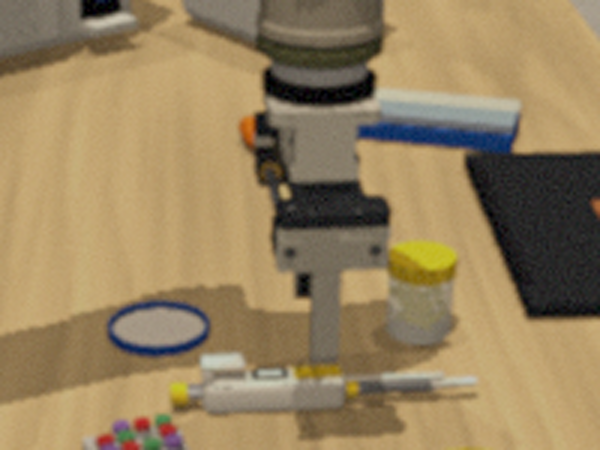

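The near finger stands above the front of the yellow handle (crop 322,355), so it is aligned. Descending and gripping.

arm_command(
  deltas=[
    [1, [0, 0.1, 0.75], [0, 0, 0]],
    [1, [0, 0, 0.75], [0, 0, 0]],
    [1, [0, 0, 0.65], [0, 0, 0]],
    [0, [0, 0, 0], [0, 0, 0]],
    [0, [0, 0, 0], [0, 0, 0]],
  ],
)

```text
clock: 17.42
eef_pos: [0.5794, 0.1181, -0.0299]
ee_rot: [0.069, -3.141, 0.0]
ft_force: [0.4, -0.0, -0.6]
opening: 0.0775
gripper_force: 0.0
```

arm_command(
  deltas=[
    [0, [0, 0, 0], [0, 0, 0]],
    [0, [0, 0, 0], [0, 0, 0]],
    [0, [0, 0, 0], [0, 0, 0]],
    [0, [0, 0, 0], [0, 0, 0]],
    [0, [0, 0, 0], [0, 0, 0]],
  ],
)

```text
clock: 18.05
eef_pos: [0.5794, 0.1179, -0.0297]
ee_rot: [-0.068, 3.141, -0.0]
ft_force: [-0.3, -0.8, -0.3]
opening: 0.0279
gripper_force: 0.3
```

arm_command(
  deltas=[
    [0, [0, 0, 0], [0, 0, 0]],
    [0, [0, 0, 0], [0, 0, 0]],
    [0, [0, 0, 0], [0, 0, 0]],
  ],
)

```text
clock: 18.42
eef_pos: [0.5794, 0.1179, -0.0297]
ee_rot: [-0.068, 3.141, -0.0]
ft_force: [0.3, -0.3, 2.3]
opening: 0.0258
gripper_force: 39.8
```

arm_command(
  deltas=[
    [0, [0, 0, -0.4], [0, 0, 0]],
    [0, [0, 0, -0.8], [0, 0, 0]],
    [0, [0, 0, -1], [0, 0, 0]],
    [0, [0, 0, -1], [0, 0, 0]],
    [0, [0, 0, -0.5], [0, 0, 0]],
  ],
)

```text
clock: 19.05
eef_pos: [0.5799, 0.1183, 0.0644]
ee_rot: [-0.068, 3.139, 0.001]
ft_force: [1.1, -0.4, -0.5]
opening: 0.0258
gripper_force: 39.8
```

```bash
python3 - <<'E'
from h import *
ps=-.0966;g=.0065
plan(.5638+g*np.cos(ps),-.3462+g*np.sin(ps)+.003,.062,ps,op=0)
E
```

```text
at [0.5799 0.1183 0.0644] clock 19.05 f [ 1.1 -0.4 -0.5] open 0.0258 n 19
[0,[0.06,-0.97,0.00],[0.00,0.00,0.09]],
[0,[0.06,-0.97,0.00],[0.00,0.00,0.09]],
[0,[0.05,-0.97,0.00],[0.00,0.00,0.09]],
[0,[0.04,-0.97,0.00],[0.00,0.00,0.09]],
[0,[0.03,-0.97,0.00],[0.00,0.00,0.09]],

[0,[0.03,-0.97,0.00],[0.00,0.00,0.09]],
[0,[0.02,-0.97,0.00],[0.00,0.00,0.09]],
[0,[0.01,-0.97,0.00],[0.00,0.00,0.09]],
[0,[0.01,-0.97,0.00],[0.00,0.00,0.09]],
[0,[-0.00,-0.97,0.00],[0.00,0.00,0.09]],

[0,[-0.01,-0.97,0.00],[0.00,0.00,0.09]],
[0,[-0.02,-0.97,0.00],[0.00,0.00,0.09]],
[0,[-0.02,-0.97,0.00],[0.00,0.00,0.09]],
[0,[-0.03,-0.97,0.00],[0.00,0.00,0.09]],
[0,[-0.04,-0.97,0.00],[0.00,0.00,0.09]],

[0,[-0.05,-0.97,0.00],[0.00,0.00,0.09]],
[0,[-0.05,-0.97,0.00],[0.00,0.00,0.09]],
[0,[-0.06,-0.97,0.00],[0.00,0.00,0.09]],
[0,[-0.07,-0.97,0.01],[0.00,0.00,0.09]],
```

arm_command(
  deltas=[
    [0, [0.05, -0.97, 0], [0, 0, 0.09]],
    [0, [0.05, -0.97, 0], [0, 0, 0.09]],
    [0, [0.05, -0.97, 0], [0, 0, 0.09]],
    [0, [0.05, -0.97, 0], [0, 0, 0.09]],
    [0, [0.05, -0.97, 0], [0, 0, 0.09]],
  ],
)

```text
clock: 19.68
eef_pos: [0.5764, -0.004, 0.0626]
ee_rot: [0.012, -3.141, -0.0]
ft_force: [0.4, 0.3, -0.4]
opening: 0.0258
gripper_force: 39.8
```

arm_command(
  deltas=[
    [0, [0, -0.97, 0], [0, 0, 0.09]],
    [0, [0, -0.97, 0], [0, 0, 0.09]],
    [0, [0, -0.97, 0], [0, 0, 0.09]],
    [0, [0, -0.97, 0], [0, 0, 0.09]],
    [0, [0, -0.97, 0], [0, 0, 0.09]],
  ],
)

```text
clock: 20.3
eef_pos: [0.5756, -0.1252, 0.0626]
ee_rot: [-0.045, -3.141, -0.0]
ft_force: [-0.2, -0.1, 0.1]
opening: 0.0262
gripper_force: 39.8
```

arm_command(
  deltas=[
    [0, [-0.03, -0.97, 0], [0, 0, 0.09]],
    [0, [-0.03, -0.97, 0], [0, 0, 0.09]],
    [0, [-0.03, -0.97, 0], [0, 0, 0.09]],
    [0, [-0.03, -0.97, 0], [0, 0, 0.09]],
    [0, [-0.03, -0.97, 0], [0, 0, 0.09]],
  ],
)

```text
clock: 20.92
eef_pos: [0.5741, -0.2464, 0.0625]
ee_rot: [-0.101, -3.139, -0.001]
ft_force: [0.3, 1.0, -0.9]
opening: 0.0257
gripper_force: 39.8
```

arm_command(
  deltas=[
    [0, [-0.05, -0.97, 0], [0, 0, 0.09]],
    [0, [-0.05, -0.97, 0], [0, 0, 0.09]],
    [0, [-0.05, -0.9, 0], [0, 0, 0.09]],
    [0, [-0.05, -0.8, 0], [0, 0, 0.09]],
    [0, [0, 0, 0], [0, 0, 0]],
  ],
)

```text
clock: 21.55
eef_pos: [0.5721, -0.3391, 0.0626]
ee_rot: [-0.151, -3.138, 0.001]
ft_force: [0.5, -0.4, -0.9]
opening: 0.0257
gripper_force: 39.8
```

```bash
python3 - <<'E'
from h import *
ps=-.0966;g=.0065
t=snap('top');s=snap('side')
plan(.5638+g*np.cos(ps),-.3462+g*np.sin(ps)+.003,.05,ps,op=0)
a=s['image'][230:380,190:390];b=t['image'][130:280,360:560]
cv2.imwrite('pics/p.png',cv2.resize(np.hstack([a,b]),(800,300),interpolation=cv2.INTER_CUBIC)[:,:,::-1])
im=t['image'];hsv=cv2.cvtColor(im,cv2.COLOR_RGB2HSV)
m=cv2.inRange(hsv,(22,150,50),(36,255,255));m[:244]=0;m[285:]=0;m[:,:420]=0;m[:,470:]=0
k,l,st,c=cv2.connectedComponentsWithStats(m)
for i in range(1,k):
    if st[i,4]>10: print(st[i],c[i],ray(t,c[i][0],st[i,1]+st[i,3]-.5,.062+.0427))
d=np.array([np.cos(ps),np.sin(ps)]);print('want button',np.array([.5638,-.3462])-.098*d)
E
```

```text
at [ 0.5726 -0.3363  0.0626] clock 21.65 f [-0.2 -0.3 -1. ] open 0.0257 n 1
[0,[0.07,-0.31,0.50],[0.01,-0.00,0.05]],
[455 249   9   8  55] [458.8        252.83636364] [ 0.46656147 -0.33209174  0.1047    ]
want button [ 0.46625689 -0.33674792]
```

View pics/p.png

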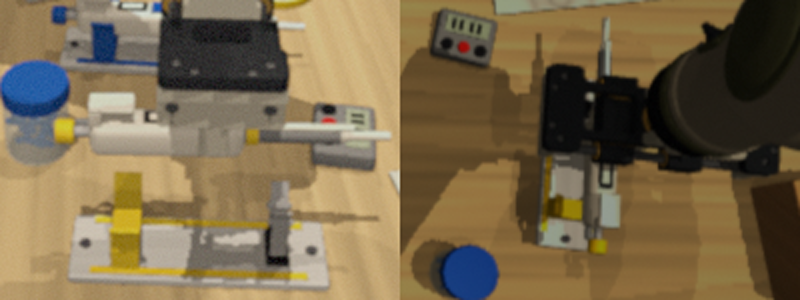

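The pipette is level above the yellow holder. Its button, at about (459,253), measures 5 mm short in −y, so I'll correct by 6–7 mm and descend.

arm_command(
  deltas=[
    [0, [0, -0.27, 0], [0, 0, 0.05]],
    [0, [0, 0, 0.4], [0, 0, 0]],
    [0, [0, 0, 0.5], [0, 0, 0]],
    [0, [0, 0, 0.5], [0, 0, 0]],
    [0, [0, 0, 0.2], [0, 0, 0]],
  ],
)

```text
clock: 22.28
eef_pos: [0.5714, -0.3431, 0.0212]
ee_rot: [-0.152, -3.136, -0.001]
ft_force: [0.5, -0.0, -1.5]
opening: 0.0257
gripper_force: 39.8
```

arm_command(
  deltas=[
    [0, [0, 0, 0.2], [0, 0, 0]],
    [0, [0, 0, 0.2], [0, 0, 0]],
    [0, [0, 0, 0.1], [0, 0, 0]],
  ],
)

```text
clock: 22.65
eef_pos: [0.5725, -0.3454, 0.0108]
ee_rot: [0.155, 3.136, -0.003]
ft_force: [-1.5, -4.0, 4.5]
opening: 0.0255
gripper_force: 39.8
```

arm_command(
  deltas=[
    [0, [0, -0.1, 0.12], [0, 0, 0]],
    [0, [0, 0, 0.15], [0, 0, 0]],
  ],
)

```text
clock: 22.9
eef_pos: [0.5722, -0.348, 0.0041]
ee_rot: [0.155, 3.136, -0.003]
ft_force: [-0.1, -6.5, 6.5]
opening: 0.0255
gripper_force: 40.0
```

arm_command(
  deltas=[
    [0, [0, 0, 0.15], [0, 0, 0]],
    [0, [0, 0, 0.12], [0, 0, 0]],
    [0, [0, 0, 0], [0, 0, 0]],
  ],
)

```text
clock: 23.28
eef_pos: [0.5724, -0.3475, -0.0029]
ee_rot: [0.154, 3.136, -0.002]
ft_force: [1.9, -5.7, 1.7]
opening: 0.0257
gripper_force: 40.0
```

arm_command(
  deltas=[
    [0, [0, -0.08, 0.08], [0, 0, 0]],
    [0, [0, 0, 0.06], [0, 0, 0]],
    [0, [0, 0, 0], [0, 0, 0]],
  ],
)

```text
clock: 23.65
eef_pos: [0.5726, -0.3477, -0.0035]
ee_rot: [0.152, 3.136, -0.001]
ft_force: [-5.2, 1.8, 31.3]
opening: 0.0258
gripper_force: 40.0
```

arm_command(
  deltas=[
    [0, [0, 0, -0.08], [0, 0, 0]],
    [0.6, [0, 0, 0], [0, 0, 0]],
    [0.6, [0, 0, 0], [0, 0, 0]],
    [0.6, [0, 0, 0], [0, 0, 0]],
    [0.6, [0, 0, -0.4], [0, 0, 0]],
  ],
  grip_force=20,
)

```text
clock: 24.28
eef_pos: [0.5709, -0.3476, 0.0046]
ee_rot: [-0.152, -3.136, -0.002]
ft_force: [-0.3, -1.1, 0.3]
opening: 0.0552
gripper_force: 0.0
```

arm_command(
  deltas=[
    [0.8, [0, 0, -1], [0, 0, 0]],
    [1, [0, 0, -1], [0, 0, 0]],
    [1, [0, 0, -0.7], [0, 0, 0]],
  ],
)

```text
clock: 24.65
eef_pos: [0.5719, -0.3483, 0.0744]
ee_rot: [0.153, 3.137, -0.001]
ft_force: [0.8, -0.2, 0.6]
opening: 0.0812
gripper_force: 0.0
```

```bash
python3 - <<'E'
from h import *
plan(.447,-.220,.065,0)
E
```

```text
at [ 0.5719 -0.3483  0.0744] clock 24.65 f [ 0.8 -0.2  0.6] open 0.0812 n 8
[1,[0.68,0.58,0.05],[-0.00,0.00,-0.15]],
[1,[0.68,0.59,0.05],[-0.00,0.00,-0.15]],
[1,[0.67,0.59,0.05],[-0.00,0.00,-0.15]],
[1,[0.66,0.60,0.05],[-0.00,0.00,-0.15]],
[1,[0.65,0.61,0.05],[-0.00,0.00,-0.15]],

[1,[0.65,0.62,0.05],[-0.00,0.00,-0.15]],
[1,[0.64,0.63,0.05],[-0.00,0.00,-0.15]],
[1,[0.63,0.63,0.05],[-0.00,0.00,-0.15]],
```

arm_command(
  deltas=[
    [1, [0.68, 0.58, 0], [0, 0, -0.15]],
    [1, [0.68, 0.58, 0], [0, 0, -0.15]],
    [1, [0.67, 0.6, 0], [0, 0, -0.15]],
    [1, [0.66, 0.6, 0], [0, 0, -0.15]],
    [1, [0.65, 0.6, 0], [0, 0, -0.15]],
  ],
)

```text
clock: 25.28
eef_pos: [0.4932, -0.2677, 0.0731]
ee_rot: [0.058, 3.141, -0.0]
ft_force: [-0.4, 0.4, -0.3]
opening: 0.0928
gripper_force: 0.0
```

arm_command(
  deltas=[
    [1, [0.65, 0.62, 0], [0, 0, -0.15]],
    [1, [0.64, 0.62, 0.2], [0, 0, -0.15]],
    [1, [0.64, 0.62, 0.2], [0, 0, -0.15]],
    [1, [0, 0, 0], [0, 0, 0]],
    [1, [0, 0, 0], [0, 0, 0]],
  ],
)

```text
clock: 25.9
eef_pos: [0.4476, -0.2211, 0.0631]
ee_rot: [0.002, 3.14, -0.001]
ft_force: [0.4, -0.3, -0.1]
opening: 0.0929
gripper_force: 0.0
```

```bash
python3 - <<'E'
from h import *
plan(.447,-.220,-.001,0)
s=snap('side');print('tip px for true',proj(s,(.447,-.224,.066)))
im=s['image'];hsv=cv2.cvtColor(im,cv2.COLOR_RGB2HSV)
m=cv2.inRange(hsv,(105,130,40),(130,255,255));k,l,st,c=cv2.connectedComponentsWithStats(m)
for i in range(1,k):
    if st[i,4]>100: print(st[i],c[i])
a=im[200:340,130:330];cv2.imwrite('pics/q.png',cv2.resize(a,None,fx=4,fy=4,interpolation=cv2.INTER_CUBIC)[:,:,::-1])
E
```

```text
at [ 0.4476 -0.2211  0.0631] clock 25.9 f [ 0.4 -0.3 -0.1] open 0.0929 n 3
[1,[0.01,0.02,0.86],[-0.00,0.00,-0.01]],
[1,[0.01,0.02,0.86],[-0.00,0.00,-0.01]],
[1,[0.01,0.02,0.86],[-0.00,0.00,-0.01]],
tip px for true [205.69971723 268.43201916]
[288 100  53  11 256] [314.98828125 104.90234375]
[230 242  18  19 201] [241.31343284 251.49751244]
[191 261  33  27 574] [207.83275261 276.07665505]
[446 321  44  37 254] [467.17322835 339.7480315 ]
```

arm_command(
  deltas=[
    [1, [-0.05, 0, 0.6], [0, 0, 0]],
    [1, [0, 0, 0.7], [0, 0, 0]],
    [1, [0, 0, 0.7], [0, 0, 0]],
    [1, [0, 0, 0.55], [0, 0, 0]],
    [0.5, [0, 0, 0], [0, 0, 0]],
  ],
)

```text
clock: 26.58
eef_pos: [0.4473, -0.2203, -0.0023]
ee_rot: [-0.002, -3.14, -0.001]
ft_force: [0.6, -0.3, 0.6]
opening: 0.087
gripper_force: 0.0
```

arm_command(
  deltas=[
    [0.5, [0, 0, 0], [0, 0, 0]],
    [0.5, [0, 0, 0], [0, 0, 0]],
    [0.5, [0, 0, 0], [0, 0, 0]],
    [0.5, [0, 0, 0], [0, 0, 0]],
    [0.5, [0, 0, 0], [0, 0, 0]],
  ],
)

```text
clock: 27.2
eef_pos: [0.4482, -0.2209, -0.0006]
ee_rot: [0.002, 3.141, -0.001]
ft_force: [0.2, -1.6, 6.4]
opening: 0.0535
gripper_force: 20.0
```

arm_command(
  deltas=[
    [0.4, [0, 0, -0.3], [0, 0, 0]],
    [0.4, [0, 0, -0.6], [0, 0, 0]],
    [0.4, [0, 0, -0.9], [0, 0, 0]],
    [0.4, [0, 0, -1], [0, 0, 0]],
    [0.4, [0, 0, -0.9], [0, 0, 0]],
  ],
)

```text
clock: 27.82
eef_pos: [0.4477, -0.2204, 0.0933]
ee_rot: [0.002, 3.141, -0.0]
ft_force: [-0.7, -0.0, -2.2]
opening: 0.0537
gripper_force: 20.0
```

```bash
python3 - <<'E'
from h import *
plan(.465,.2325,.0925,0,op=.4)
t=snap('top');im=t['image'];hsv=cv2.cvtColor(im,cv2.COLOR_RGB2HSV)
m=cv2.inRange(hsv,(105,130,40),(130,255,255));k,l,st,c=cv2.connectedComponentsWithStats(m)
for i in range(1,k):
    if st[i,4]>60: print(st[i],c[i])
cv2.imwrite('pics/q.png',im[:,:,::-1])
E
```

```text
at [ 0.4477 -0.2204  0.0933] clock 27.82 f [-0.7 -0.  -2.2] open 0.0537 n 19
[0.4,[-0.04,0.95,0.00],[-0.00,0.00,-0.00]],
[0.4,[-0.04,0.95,0.00],[-0.00,0.00,-0.00]],
[0.4,[-0.04,0.95,0.00],[-0.00,0.00,-0.00]],
[0.4,[-0.04,0.95,0.00],[-0.00,0.00,-0.00]],
[0.4,[-0.04,0.95,0.00],[-0.00,0.00,-0.00]],

[0.4,[-0.04,0.95,0.00],[-0.00,0.00,-0.00]],
[0.4,[-0.04,0.95,0.00],[-0.00,0.00,-0.00]],
[0.4,[-0.04,0.95,0.00],[-0.00,0.00,-0.00]],
[0.4,[-0.04,0.95,0.00],[-0.00,0.00,-0.00]],
[0.4,[-0.04,0.95,0.00],[-0.00,0.00,-0.00]],

[0.4,[-0.04,0.95,0.00],[-0.00,0.00,-0.00]],
[0.4,[-0.04,0.95,0.00],[-0.00,0.00,-0.00]],
[0.4,[-0.04,0.95,0.00],[-0.00,0.00,-0.00]],
[0.4,[-0.04,0.95,0.00],[-0.00,0.00,-0.00]],
[0.4,[-0.04,0.95,0.00],[-0.00,0.00,-0.00]],

[0.4,[-0.04,0.95,0.00],[-0.00,0.00,-0.00]],
[0.4,[-0.04,0.95,0.00],[-0.00,0.00,-0.00]],
[0.4,[-0.04,0.95,0.00],[-0.00,0.00,-0.00]],
[0.4,[-0.04,0.95,0.00],[-0.00,0.00,-0.00]],
[421  68  32  40 177] [436.59322034  87.40677966]
[316 176  11  71 189] [321.14285714 217.23809524]
[338 182  11  68 191] [342.78010471 222.64397906]
[332 198   9  17 120] [335.825      206.09166667]
[405 255   5  21  95] [406.90526316 265.55789474]
```

arm_command(
  deltas=[
    [0.4, [-0.04, 0.5, 0], [0, 0, 0]],
    [0.4, [-0.04, 0.95, 0], [0, 0, 0]],
    [0.4, [-0.04, 0.95, 0], [0, 0, 0]],
    [0.4, [-0.04, 0.95, 0], [0, 0, 0]],
    [0.4, [-0.04, 0.95, 0], [0, 0, 0]],
  ],
)

```text
clock: 28.5
eef_pos: [0.4522, -0.1112, 0.0907]
ee_rot: [-0.001, -3.14, -0.001]
ft_force: [0.4, -0.1, -1.4]
opening: 0.0535
gripper_force: 20.0
```

arm_command(
  deltas=[
    [0.4, [-0.04, 0.95, 0], [0, 0, 0]],
    [0.4, [-0.04, 0.95, 0], [0, 0, 0]],
    [0.4, [-0.04, 0.95, 0], [0, 0, 0]],
    [0.4, [-0.04, 0.95, 0], [0, 0, 0]],
    [0.4, [-0.04, 0.95, 0], [0, 0, 0]],
  ],
)

```text
clock: 29.12
eef_pos: [0.4571, 0.0074, 0.0907]
ee_rot: [-0.0, -3.14, -0.0]
ft_force: [-0.9, 1.3, -1.0]
opening: 0.0535
gripper_force: 20.0
```

arm_command(
  deltas=[
    [0.4, [-0.04, 0.95, 0], [0, 0, 0]],
    [0.4, [-0.04, 0.95, 0], [0, 0, 0]],
    [0.4, [-0.04, 0.95, 0], [0, 0, 0]],
    [0.4, [-0.04, 0.95, 0], [0, 0, 0]],
    [0.4, [-0.04, 0.95, 0], [0, 0, 0]],
  ],
)

```text
clock: 29.75
eef_pos: [0.4621, 0.1258, 0.0907]
ee_rot: [-0.0, -3.14, 0.001]
ft_force: [-0.1, 0.4, -1.4]
opening: 0.0534
gripper_force: 20.0
```

arm_command(
  deltas=[
    [0.4, [-0.04, 0.95, 0], [0, 0, 0]],
    [0.4, [-0.04, 0.95, 0], [0, 0, 0]],
    [0.4, [-0.04, 0.8, 0], [0, 0, 0]],
    [0.4, [0, 0.5, 0], [0, 0, 0]],
    [0.4, [0, 0, 0], [0, 0, 0]],
  ],
)

```text
clock: 30.38
eef_pos: [0.466, 0.2052, 0.0912]
ee_rot: [0.0, -3.141, 0.0]
ft_force: [0.4, -1.2, -1.2]
opening: 0.0535
gripper_force: 20.0
```

```bash
python3 - <<'E'
from h import *
plan(.465,.2325,.05,0,op=.4)
t=snap('top');s=snap('side');im=s['image'];hsv=cv2.cvtColor(im,cv2.COLOR_RGB2HSV)
m=cv2.inRange(hsv,(105,130,40),(130,255,255));k,l,st,c=cv2.connectedComponentsWithStats(m)
for i in range(1,k):
    if st[i,4]>25: print(st[i],c[i])
p=r.read_state()['eef_pos'];z=p[2]+.0006
print('predicted lid top/bottom center',proj(s,(p[0],p[1]-.004,z+.066)),proj(s,(p[0],p[1]-.004,z+.05)),'tray',proj(s,(.465,.2285,.009)))
E
```

```text
at [0.466  0.2052 0.0912] clock 30.38 f [ 0.4 -1.2 -1.2] open 0.0535 n 3
[0.4,[0.01,0.36,0.55],[-0.00,-0.00,0.00]],
[0.4,[0.01,0.36,0.55],[-0.00,-0.00,0.00]],
[0.4,[0.01,0.36,0.55],[-0.00,-0.00,0.00]],
[288 100  53  11 258] [314.64728682 104.89147287]
[225 109   7  12  67] [227.62686567 114.34328358]
[209 110   6  11  49] [211.44897959 114.71428571]
[208 172  30   6  48] [222.79166667 175.47916667]
[267 232  18   5  68] [275.13235294 233.64705882]
[217 234   6   7  37] [219.16216216 236.86486486]
[230 242  18  19 201] [241.32835821 251.43283582]
[446 321  44  37 254] [467.17322835 339.7480315 ]
predicted lid top/bottom center [219.49429166 110.9916984 ] [219.79046558 117.99841792] tray [221.73657028 166.57679621]
```

arm_command(
  deltas=[
    [0.4, [0, 0.5, 0.3], [0, 0, 0]],
    [0.4, [0, 0.5, 0.5], [0, 0, 0]],
    [0.4, [0, 0.08, 0.6], [0, 0, 0]],
    [0.4, [0, 0, 0.6], [0, 0, 0]],
    [0.4, [0, 0, 0.4], [0, 0, 0]],
  ],
)

```text
clock: 31.1
eef_pos: [0.4659, 0.2309, 0.03]
ee_rot: [-0.002, -3.14, 0.002]
ft_force: [-0.9, 0.4, -0.6]
opening: 0.0536
gripper_force: 20.0
```

arm_command(
  deltas=[
    [0.4, [0, 0, 0.3], [0, 0, 0]],
    [0.4, [0, 0, 0.2], [0, 0, 0]],
    [0.4, [0, 0, 0], [0, 0, 0]],
  ],
)

```text
clock: 31.48
eef_pos: [0.4663, 0.2313, 0.0188]
ee_rot: [-0.002, -3.141, 0.0]
ft_force: [0.1, 0.0, -1.3]
opening: 0.0536
gripper_force: 20.0
```

```bash
python3 - <<'E'
from h import *
plan(.465,.2325,.0025,0,op=.4)
s=snap('side');im=s['image'];hsv=cv2.cvtColor(im,cv2.COLOR_RGB2HSV)
m=cv2.inRange(hsv,(105,130,40),(130,255,255));k,l,st,c=cv2.connectedComponentsWithStats(m)
for i in range(1,k):
    if st[i,4]>10 and st[i,0]<260 and st[i,1]<200: print(st[i],c[i])
p=r.read_state()['eef_pos'];z=p[2]+.0006
print('lid mid',proj(s,(p[0],p[1]-.004,z+.058)))
E
```

```text
at [0.4663 0.2313 0.0188] clock 31.48 f [ 0.1  0.  -1.3] open 0.0536 n 1
[0.4,[0.05,0.05,0.65],[-0.00,-0.00,-0.02]],
[211 135   5  12  48] [213.22916667 140.33333333]
[226 135   7  12  59] [229.01694915 139.94915254]
[208 172  30   6  48] [222.83333333 175.5625    ]
lid mid [221.25296258 139.90691551]
```

arm_command(
  deltas=[
    [0.4, [0.03, 0.04, 0.25], [0, 0, 0]],
    [0.4, [0, 0, 0.2], [0, 0, 0]],
    [0.4, [0, 0, 0.12], [0, 0, 0]],
    [0.4, [0, 0, 0.05], [0, 0, 0]],
    [0.4, [0, 0, 0], [0, 0, 0]],
  ],
)

```text
clock: 32.15
eef_pos: [0.4656, 0.2324, 0.0034]
ee_rot: [-0.002, -3.141, 0.0]
ft_force: [0.4, 0.0, -1.6]
opening: 0.0535
gripper_force: 20.0
```

arm_command(
  deltas=[
    [0.4, [0, 0, 0.05], [0, 0, 0]],
    [0.4, [0, 0, 0.05], [0, 0, 0]],
    [0.4, [0, 0, 0], [0, 0, 0]],
  ],
)

```text
clock: 32.52
eef_pos: [0.4659, 0.2324, 0.0022]
ee_rot: [0.002, 3.14, 0.0]
ft_force: [-3.0, -1.1, 16.0]
opening: 0.0537
gripper_force: 20.0
```

arm_command(
  deltas=[
    [0.4, [0, 0, -0.04], [0, 0, 0]],
    [0.8, [0, 0, 0], [0, 0, 0]],
    [1, [0, 0, 0], [0, 0, 0]],
    [1, [0, 0, 0], [0, 0, 0]],
    [1, [0, 0, 0], [0, 0, 0]],
  ],
)

```text
clock: 33.15
eef_pos: [0.4656, 0.2324, 0.0019]
ee_rot: [-0.002, -3.141, 0.0]
ft_force: [0.2, 0.1, 0.4]
opening: 0.089
gripper_force: 0.0
```

arm_command(
  deltas=[
    [1, [0, 0, -0.5], [0, 0, 0]],
    [1, [0, 0, -1], [0, 0, 0]],
    [1, [0, 0, -1], [0, 0, 0]],
    [1, [0, 0, 0], [0, 0, 0]],
  ],
)

```text
clock: 33.65
eef_pos: [0.4667, 0.2329, 0.0667]
ee_rot: [0.002, 3.138, 0.003]
ft_force: [-0.3, 0.1, -0.4]
opening: 0.093
gripper_force: 0.0
```

```bash
python3 - <<'E'
from h import *
plan(.669,.2276,.064,0,op=1)
E
```

```text
at [0.4667 0.2329 0.0667] clock 33.65 f [-0.3  0.1 -0.4] open 0.093 n 9
[1,[-0.90,-0.02,0.01],[0.00,0.00,-0.00]],
[1,[-0.90,-0.02,0.01],[0.00,0.00,-0.00]],
[1,[-0.90,-0.02,0.01],[0.00,0.00,-0.00]],
[1,[-0.90,-0.02,0.01],[0.00,0.00,-0.00]],
[1,[-0.90,-0.02,0.01],[0.00,0.00,-0.00]],

[1,[-0.90,-0.02,0.01],[0.00,0.00,-0.00]],
[1,[-0.90,-0.02,0.01],[0.00,0.00,-0.00]],
[1,[-0.90,-0.02,0.01],[0.00,0.00,-0.00]],
[1,[-0.90,-0.02,0.01],[0.00,0.00,-0.00]],
```

arm_command(
  deltas=[
    [1, [-0.9, -0.02, 0], [0, 0, 0]],
    [1, [-0.9, -0.02, 0], [0, 0, 0]],
    [1, [-0.9, -0.02, 0], [0, 0, 0]],
    [1, [-0.9, -0.02, 0], [0, 0, 0]],
    [1, [-0.9, -0.02, 0], [0, 0, 0]],
  ],
)

```text
clock: 34.28
eef_pos: [0.5785, 0.2296, 0.064]
ee_rot: [-0.002, -3.141, 0.001]
ft_force: [-0.7, 0.0, 1.1]
opening: 0.0929
gripper_force: 0.0
```

arm_command(
  deltas=[
    [1, [-0.9, -0.02, 0], [0, 0, 0]],
    [1, [-0.9, -0.02, 0], [0, 0, 0]],
    [1, [-0.9, -0.02, 0], [0, 0, 0]],
    [1, [-0.9, 0, 0], [0, 0, 0]],
    [1, [0, 0, 0], [0, 0, 0]],
  ],
)

```text
clock: 34.9
eef_pos: [0.669, 0.2276, 0.0635]
ee_rot: [-0.004, -3.141, 0.001]
ft_force: [-0.7, -0.3, 0.8]
opening: 0.0927
gripper_force: 0.0
```

```bash
python3 - <<'E'
from h import *
s=snap('side');im=s['image'];hsv=cv2.cvtColor(im,cv2.COLOR_RGB2HSV)
m=cv2.inRange(hsv,(26,150,80),(36,255,255));k,l,st,c=cv2.connectedComponentsWithStats(m)
for i in range(1,k):
    if st[i,4]>25 and st[i,1]<200: print(st[i],c[i])
print('lid mid pred',proj(s,(.669,.2236,.058)))
plan(.669,.2276,-.001,0)
E
```

```text
lid mid pred [309.25831848 146.79270912]
at [0.6677 0.2279 0.0636] clock 34.95 f [ 0.2  1.2 -0. ] open 0.0927 n 3
[1,[-0.02,-0.00,0.86],[-0.00,-0.00,-0.01]],
[1,[-0.02,-0.00,0.86],[-0.00,-0.00,-0.01]],
[1,[-0.02,-0.00,0.86],[-0.00,-0.00,-0.01]],
```

arm_command(
  deltas=[
    [1, [-0.12, 0, 0.6], [0, 0, 0]],
    [1, [0, 0, 0.7], [0, 0, 0]],
    [1, [0, 0, 0.7], [0, 0, 0]],
    [1, [0, 0, 0.55], [0, 0, 0]],
    [0.5, [0, 0, 0], [0, 0, 0]],
  ],
)

```text
clock: 35.58
eef_pos: [0.6701, 0.2279, -0.001]
ee_rot: [-0.001, -3.139, 0.002]
ft_force: [-0.2, -0.5, -0.5]
opening: 0.0869
gripper_force: 0.0
```

arm_command(
  deltas=[
    [0.5, [0, 0, 0], [0, 0, 0]],
    [0.5, [0, 0, 0], [0, 0, 0]],
    [0.5, [0, 0, 0], [0, 0, 0]],
    [0.5, [0, 0, 0], [0, 0, 0]],
    [0.5, [0, 0, 0], [0, 0, 0]],
  ],
)

```text
clock: 36.2
eef_pos: [0.6715, 0.228, 0.0013]
ee_rot: [0.002, 3.141, -0.0]
ft_force: [-1.0, -0.9, 5.3]
opening: 0.0536
gripper_force: 20.0
```

arm_command(
  deltas=[
    [0.4, [0, 0, 0], [0, 0, 0]],
    [0.4, [0, 0, -0.3], [0, 0, 0]],
    [0.4, [0, 0, -0.6], [0, 0, 0]],
    [0.4, [0, 0, -0.6], [0, 0, 0]],
    [0.4, [0, 0, -0.3], [0, 0, 0]],
  ],
)

```text
clock: 36.83
eef_pos: [0.6718, 0.2285, 0.0475]
ee_rot: [0.002, 3.14, 0.001]
ft_force: [-1.0, 1.1, -0.1]
opening: 0.0536
gripper_force: 20.0
```

```bash
python3 - <<'E'
from h import *
plan(.678,-.0025,.045,0,op=.4)
s=snap('side');im=s['image'];hsv=cv2.cvtColor(im,cv2.COLOR_RGB2HSV)
m=cv2.inRange(hsv,(22,150,50),(36,255,255));k,l,st,c=cv2.connectedComponentsWithStats(m)
for i in range(1,k):
    if st[i,4]>25 and 60<st[i,1]<250 and 280<st[i,0]<360: print(st[i],c[i])
p=r.read_state()['eef_pos'];print(proj(s,(p[0],p[1]-.004,p[2]+.0586)))
E
```

```text
at [0.6718 0.2285 0.0475] clock 36.83 f [-1.   1.1 -0.1] open 0.0536 n 10
[0.4,[-0.03,-0.92,0.01],[0.00,0.00,-0.00]],
[0.4,[-0.03,-0.92,0.01],[0.00,0.00,-0.00]],
[0.4,[-0.03,-0.92,0.01],[0.00,0.00,-0.00]],
[0.4,[-0.03,-0.92,0.01],[0.00,0.00,-0.00]],
[0.4,[-0.03,-0.92,0.01],[0.00,0.00,-0.00]],

[0.4,[-0.03,-0.92,0.01],[0.00,0.00,-0.00]],
[0.4,[-0.03,-0.92,0.01],[0.00,0.00,-0.00]],
[0.4,[-0.03,-0.92,0.01],[0.00,0.00,-0.00]],
[0.4,[-0.03,-0.92,0.01],[0.00,0.00,-0.00]],
[0.4,[-0.02,-0.92,0.01],[0.00,0.00,-0.00]],

[300 121  10  14 105] [304.9047619  127.64761905]
[319 123   4  11  31] [320.61290323 128.41935484]
[308 209  40  25 199] [327.61306533 222.33668342]
[311.65887259 127.01810383]
```

arm_command(
  deltas=[
    [0.4, [-0.03, -0.5, 0], [0, 0, 0]],
    [0.4, [-0.03, -0.9, 0], [0, 0, 0]],
    [0.4, [-0.03, -0.95, 0], [0, 0, 0]],
    [0.4, [-0.03, -0.95, 0], [0, 0, 0]],
    [0.4, [-0.03, -0.95, 0], [0, 0, 0]],
  ],
)

```text
clock: 37.5
eef_pos: [0.6748, 0.1195, 0.0456]
ee_rot: [-0.003, -3.141, 0.001]
ft_force: [1.4, 0.5, -2.1]
opening: 0.0536
gripper_force: 20.0
```

arm_command(
  deltas=[
    [0.4, [-0.03, -0.95, 0], [0, 0, 0]],
    [0.4, [-0.03, -0.95, 0], [0, 0, 0]],
    [0.4, [-0.03, -0.95, 0], [0, 0, 0]],
    [0.4, [-0.03, -0.9, 0], [0, 0, 0]],
    [0.4, [0, -0.7, 0], [0, 0, 0]],
  ],
)

```text
clock: 38.12
eef_pos: [0.6777, 0.0089, 0.0457]
ee_rot: [0.003, 3.142, -0.0]
ft_force: [-0.1, 0.2, -1.5]
opening: 0.0535
gripper_force: 20.0
```

arm_command(
  deltas=[
    [0.4, [0, -0.5, 0.3], [0, 0, 0]],
    [0.4, [0, 0, 0.5], [0, 0, 0]],
    [0.4, [0, 0, 0.3], [0, 0, 0]],
    [0.4, [0, 0, 0], [0, 0, 0]],
  ],
)

```text
clock: 38.62
eef_pos: [0.6769, -0.0005, 0.0171]
ee_rot: [0.001, -3.14, -0.001]
ft_force: [-0.1, 0.1, -0.9]
opening: 0.0536
gripper_force: 20.0
```

```bash
python3 - <<'E'
from h import *
plan(.678,-.0025,.005,0,op=.4)
s=snap('side');im=s['image'];hsv=cv2.cvtColor(im,cv2.COLOR_RGB2HSV)
m=cv2.inRange(hsv,(22,150,50),(36,255,255));k,l,st,c=cv2.connectedComponentsWithStats(m)
for i in range(1,k):
    if st[i,4]>15 and 100<st[i,1]<250 and 280<st[i,0]<380: print(st[i],c[i])
p=r.read_state()['eef_pos'];print(proj(s,(p[0],p[1]-.004,p[2]+.0567)),'tray',proj(s,(.6775,-.0065,.009)))
E
```

```text
at [ 6.769e-01 -5.000e-04  1.710e-02] clock 38.62 f [-0.1  0.1 -0.9] open 0.0536 n 1
[0.4,[-0.04,-0.08,0.48],[0.01,-0.02,0.00]],
[316 182  13  17 167] [322.01197605 189.47305389]
[339 184   5  13  38] [341.15789474 190.26315789]
[308 212  40  23 165] [328.06060606 226.6       ]
[329.86992994 189.59712173] tray [327.65465323 218.55698136]
```

arm_command(
  deltas=[
    [0.4, [0, -0.08, 0.25], [0, 0, 0]],
    [0.4, [0, 0, 0.15], [0, 0, 0]],
    [0.4, [0, 0, 0.05], [0, 0, 0]],
    [0.4, [0, 0, 0], [0, 0, 0]],
  ],
)

```text
clock: 39.17
eef_pos: [0.6776, -0.0038, 0.0069]
ee_rot: [-0.002, -3.142, -0.0]
ft_force: [-0.4, 0.5, -1.9]
opening: 0.0536
gripper_force: 20.0
```

arm_command(
  deltas=[
    [0.4, [0, 0, 0.05], [0, 0, 0]],
    [0.4, [0, 0, 0], [0, 0, 0]],
  ],
)

```text
clock: 39.42
eef_pos: [0.6776, -0.0038, 0.0058]
ee_rot: [0.002, 3.142, -0.0]
ft_force: [-0.5, -0.4, -0.7]
opening: 0.0538
gripper_force: 20.0
```

arm_command(
  deltas=[
    [0.4, [0, 0, 0.05], [0, 0, 0]],
    [0.4, [0, 0, 0.04], [0, 0, 0]],
    [0.4, [0, 0, 0], [0, 0, 0]],
  ],
)

```text
clock: 39.8
eef_pos: [0.6777, -0.0038, 0.0043]
ee_rot: [0.002, 3.141, -0.0]
ft_force: [-1.7, -0.1, 6.5]
opening: 0.0537
gripper_force: 20.0
```

arm_command(
  deltas=[
    [0.4, [0, 0, 0], [0, 0, 0]],
    [0.8, [0, 0, 0], [0, 0, 0]],
    [1, [0, 0, 0], [0, 0, 0]],
    [1, [0, 0, 0], [0, 0, 0]],
    [1, [0, 0, 0], [0, 0, 0]],
  ],
)

```text
clock: 40.42
eef_pos: [0.6776, -0.0038, 0.0034]
ee_rot: [-0.002, -3.142, 0.0]
ft_force: [0.7, -0.9, 0.1]
opening: 0.0892
gripper_force: 0.0
```

arm_command(
  deltas=[
    [1, [0, 0, -0.5], [0, 0, 0]],
    [1, [0, 0, -1], [0, 0, 0]],
    [1, [0, 0, -1], [0, 0, 0]],
    [1, [0, 0, -1], [0, 0, 0]],
    [1, [0, 0.9, -0.4], [0, 0, 0]],
  ],
)

```text
clock: 41.05
eef_pos: [0.6786, 0.0173, 0.1032]
ee_rot: [0.007, 3.139, -0.001]
ft_force: [-0.6, 0.3, 0.6]
opening: 0.0928
gripper_force: 0.0
```

arm_command(
  deltas=[
    [1, [0, 1, 0], [0, 0, 0]],
    [1, [0, 1, 0], [0, 0, 0]],
    [1, [0, 1, 0], [0, 0, 0]],
    [1, [0, 1, 0], [0, 0, 0]],
    [1, [0, 1, 0], [0, 0, 0]],
  ],
)

```text
clock: 41.68
eef_pos: [0.6775, 0.146, 0.1009]
ee_rot: [-0.001, -3.141, -0.0]
ft_force: [-0.0, 0.1, 0.3]
opening: 0.0932
gripper_force: 0.0
```

arm_command(
  deltas=[
    [1, [0, 1, 0], [0, 0, 0]],
    [1, [0, 1, 0], [0, 0, 0]],
    [1, [0, 1, 0], [0, 0, 0]],
    [1, [0, 1, 0], [0, 0, 0]],
    [1, [0, 1, 0], [0, 0, 0]],
  ],
)

```text
clock: 42.3
eef_pos: [0.6779, 0.2703, 0.101]
ee_rot: [0.002, 3.142, -0.0]
ft_force: [0.5, 0.3, -0.0]
opening: 0.0934
gripper_force: 0.0
```

arm_command(
  deltas=[
    [1, [0, 1, 0], [0, 0, 0]],
    [1, [0, 1, 0], [0, 0, 0]],
    [1, [0, 1, 0], [0, 0, 0]],
    [1, [0, 1, 0], [0, 0, 0]],
    [1, [0, 1, 0], [0, 0, 0]],
  ],
)

```text
clock: 42.92
eef_pos: [0.6781, 0.3953, 0.101]
ee_rot: [0.002, 3.142, -0.0]
ft_force: [0.3, 0.7, -0.5]
opening: 0.0928
gripper_force: 0.0
```

```bash
python3 - <<'E'
from h import *
t=snap('top');s=snap('side');im=t['image'];hsv=cv2.cvtColor(im,cv2.COLOR_RGB2HSV)
for n,lo,hi in(('b',(105,130,40),(130,255,255)),('y',(26,160,60),(36,255,255))):
    m=cv2.inRange(hsv,lo,hi);k,l,st,c=cv2.connectedComponentsWithStats(m)
    for i in range(1,k):
        if st[i,4]>25 and 120<st[i,1]<290: print(n,st[i],np.round(c[i],1),'z69',np.round(ray(t,*c[i],.069)[:2],4),'z40',np.round(ray(t,*c[i],.04)[:2],4),'z53',np.round(ray(t,*c[i],.053)[:2],4))
a=cv2.resize(im[130:290,140:480],(680,320),interpolation=cv2.INTER_CUBIC);b=cv2.resize(s['image'][130:390,180:375],(210*3//2,280))
c=s['image'][125:390,170:375]; c=cv2.resize(c,None,fx=1.05,fy=1.05)
o=np.zeros((600,700,3),np.uint8);o[:320,:680]=a;o[320:320+c.shape[0],:c.shape[1]]=c
q=cv2.resize(s['image'][310:380,220:360],None,fx=3,fy=3,interpolation=cv2.INTER_CUBIC);o[322:322+q.shape[0],230:230+q.shape[1]]=q
cv2.imwrite('pics/z.png',o[:,:,::-1]);print(r.read_state()['eef_pos'],r.read_state()['clock'])
E
```

```text
b [316 176  11  71 195] [321.1 217.6] z69 [ 0.5374 -0.0832] z40 [ 0.5406 -0.0865] z53 [ 0.5392 -0.085 ]
b [338 180  11  70 189] [342.9 221.2] z69 [ 0.5312 -0.1253] z40 [ 0.5343 -0.1299] z53 [ 0.5329 -0.1279]
b [332 198   9  17 121] [335.9 206.1] z69 [ 0.5603 -0.1117] z40 [ 0.5643 -0.1159] z53 [ 0.5625 -0.114 ]
b [140 238  29  32 650] [154.2 253.2] z69 [0.4642 0.2315] z40 [0.465  0.2387] z53 [0.4646 0.2355]
b [325 254   8   6  41] [328.1 256.5] z69 [ 0.4635 -0.097 ] z40 [ 0.4642 -0.1007] z53 [ 0.4639 -0.099 ]
y [267 133  33  34 622] [281.4 147. ] z69 [ 0.6749 -0.005 ] z40 [ 0.6827 -0.0056] z53 [ 0.6792 -0.0053]
y [434 183   4  21  41] [435.1 191.4] z69 [ 0.5927 -0.3051] z40 [ 0.5977 -0.3158] z53 [ 0.5955 -0.311 ]
y [450 186   9  26 156] [454.2 201. ] z69 [ 0.5746 -0.3418] z40 [ 0.5791 -0.3537] z53 [ 0.5771 -0.3483]
y [432 205   3  22  30] [433.1 214.2] z69 [ 0.5481 -0.2998] z40 [ 0.5517 -0.3103] z53 [ 0.5501 -0.3056]
y [447 251   5   6  28] [449.  253.7] z69 [ 0.4727 -0.3282] z40 [ 0.4738 -0.3396] z53 [ 0.4733 -0.3345]
[0.67671346 0.39844326 0.10079763] 43.025
```

View pics/z.png

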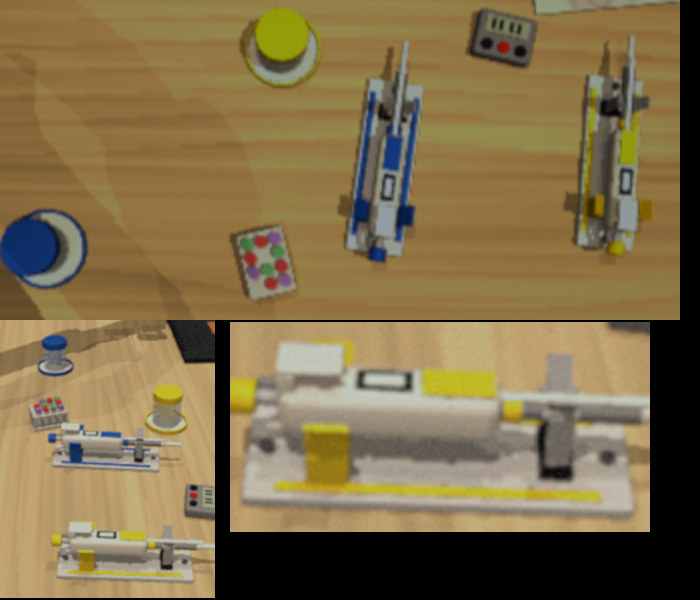

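Both pipettes lie level in their clips: buttons at top-view px (328,256) and (449,254), within 3 mm of home. The lids sit within 3 mm of their tray centres, and the rack and timer have not moved.

```bash
python3 -c "
from h import *
print(order.job_done())"
```

```text
the job is handed in; nothing more can be done
None
```

I handed the job in at about 43 s of the 96 s allowed: both pipettes are pressed fully home in the holders of their own colour and both jars stand in their own trays. My last camera check put everything within about 3 mm of its place with the rack and timer unmoved, but no verdict came back.

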